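# Spacer on, rocker arm poised over its bracket

### The arm

A 7-joint arm with a two-finger parallel gripper is mounted at the origin on a cart in front of the work surface, level with it; the furniture and walls round the work are solid. World frame = base frame: x ahead of the robot, y to its left, z up, the work surface at z = 0. Lengths are in m, angles in rad, forces in N, time in s.
With the tool pointing down it reaches from about 0.35 to 0.9 m from the base axis. Payload 8.1 kg.
Tool frame: the origin (TCP) lies midway between the tips of the shut fingers; the grasp point (between the pads) lies 19 mm behind it; x points along the fingers, z is the direction in which the jaws open and shut, and the axes are right-handed (so a half turn about x gives the same grasp; the last joint's range is limited). The gripper opens to 92 mm and grips with 3 to 60 N. Pads are 19 mm wide; open, the fingers measure 130 mm over their backs; the gripper's body (75 mm by 190 mm) begins 47 mm behind the grasp point.
Start: joints at [-1.269, 0.434, 0.025, 1.573, -0.012, 1.134, -0.075], TCP at [0.246, 0.574, 0.227] pointing down, gripper open.
Joint ranges: [-2.62, 2.62], [-0.44, 2.09], [-1.27, 1.32], [0.08, 2.57], [-1.32, 4.46], [0.12, 2], [-2.74, 2.74]. Speed limits (rad/s): [2.22, 2.22, 3.01, 3.01, 3.14, 3.14, 3.14].

### API

Orientations are given as a rotation vector (axis times angle).
In Python, from cell import arm, optics, finder gives the robot as it stands.
- The arm moves only by the tool send_rows, never from a script. Its argument "rows" is a list that holds one entry, the list of rows, each a list of 7 numbers: the shift along the tool's x, y, z in mm, then the turn, a rotation vector about the tool's x, y, z in degrees, then the opening in per cent of the stroke, from 0 (shut) to 100 (fully open). A call has exactly 8 rows; each row is the pose to reach, as a shift and turn from the pose commanded when the call began, along the tool's axes at that moment; what a row does not reach only later rows make up. A row lasts 1/10 s, in which the tool goes at most 50 mm and 8.59 degrees, less where a joint would pass 70% of its speed; a pose out of reach is approached as far as the arm can. A call with a gripper value outside its range is refused whole. The fingers move at their own pace and stop on an object; "grip_force" is the grip in N (left out, the last holds). Time passes only in rows, so rows that repeat a pose let the fingers close, or fill a call up. It gives the time, the measured TCP pose, the force and the opening at its end, in the units of the state.
- arm.observe(): the state, without advancing time (a new reading comes with each control period).
- optics.get_image(name): name is "side" or "top" or "wrist"; returns (picture, depth): 400x640x3 uint8, red, green, blue; 400x640 float32, m along the optical axis (not along the pixel's ray), 0 where there is no reading.
- optics.get_calibration(name): a dict with "camera_matrix" (3x3 intrinsics, pixels), "D" ([k1, k2, p1, p2, k3] as OpenCV has them; the pictures are not rectified), "position" and "orientation" of the camera in the world; the wrist camera has in their place "T_tool_cam" (4x4, takes a point from camera to tool coordinates, whose origin is the TCP and whose axes are the tool frame's). Camera axes: x right, y up, looking along -z (the intrinsics and any distortion apply to the point x, -y, -z); pixel columns grow to the right and rows downward; lengths in m; the calibration is good to about 2 mm. A picture is of the moment at which its call begins: read the wrist's pose just before it. get_calibration takes no time and is no camera call.
- arm.sign_off(): hands the job in, once; it reports no verdict.
Trained networks look in the newest picture that a camera, given by its name, has taken for a name from the list of things; names that differ only in an ending like _2 or _b are one class to them, and where a whole thing is asked for, a point or a joint stands for the part that bears it (a point fixed in the world has none). Each returns a list of dicts, best first, with "confidence" (0 to 1); they miss things now and then, are a little off and sometimes report something else, mostly with a low value. They report only what shows in the picture. A call takes as long as a camera call. They do not tell look-alikes from the thing itself.
- finder.search_frame(camera, thing): "bbox" ([left, top, width, height] in pixels, round what is visible of it).
- finder.regions_of(camera, thing): "region" (400x640 bool, what is visible of it) and "bbox" ([left, top, width, height] in pixels, round what is visible of it).
- finder.place_of(camera, thing): "xy" ([column, row] in pixels: a listed point, or the origin of a listed thing).
The state is a dict: "clock": time; "joints": joint angles; "dq": joint speeds; "joint_efforts": joint torques, N m; "position": TCP position; "ee_rot": TCP orientation; "force": force on the tool from outside, world axes, zero at the start; "ft_torque": the same for the moment, N m; "width": opening from 0.0 (shut) to 1.0 (fully open).
Only numpy, scipy, OpenCV 4.12 (cv2) and the standard library are available. Lean on these libraries where they do the work, as an engineer would, in place of code of your own. Each camera call takes 0.05 s, during which the arm holds its last target.

### The job

Slide the loose brass spacer sleeve over the pivot pin of the aluminium bracket until it sits fully down on the pin's shoulder, and let go of it. Then pick up the blue rocker arm at its balance point (the yellow band) and hold it level and still about 2 cm above the pivot pin, with its heavy bored boss centred over the pin and its small eye over the bracket's other post, touching nothing but the gripper; finish while still holding it there. Do not disturb the milk bottle or the lilac cup standing behind the work.

Things in the scene. Friction and masses are not known exactly. Their poses are not given: they have to be found in the camera images.
- fixture: bracket fixed to the worktop: aluminium plate 84 x 220 x 12 mm (x, y, z) with two upright posts 140 mm apart. Origin at the centre of the plate's underside, on the worktop; z up; its y axis points from the pivot pin (at y = -70 mm) to the rest post (at y = +70 mm). Four screw heads 4 mm high in the plate's corners
- pin_top (a point): top of the pivot pin, on its axis, 102 mm above the worktop. The pin is bright steel, 14 mm in diameter, 52 mm long above its shoulder, the last 5 mm tapering to 7 mm; axes as the bracket's
- pin_shoulder (a point): on the pivot pin's axis at the height of the shoulder (50 mm above the worktop) on which the spacer must sit; below it the dark column is 24 mm in diameter, with a 36 mm flange on the lowest 6 mm above the plate; axes as the bracket's
- post_top (a point): top of the rest post, on its axis, 94 mm above the worktop: a dark column 18 mm in diameter up to 80 mm, then a dowel 8 mm in diameter and 14 mm long; axes as the bracket's
- spacer_center (a point): centre of the loose brass spacer sleeve (half-way up): outer diameter 34 mm, bore 18 mm, height 30 mm, about 60 g; stands upright on the worktop at the start; z along its bore
- rocker_bore (a point): centre of the underside of the rocker arm's heavy boss, on the axis of its bore. Boss 44 mm in diameter, 34 mm high, bore 18 mm right through. The rocker arm is one loose rigid blue part, about 0.35 kg, lying flat on the worktop with z up at the start; its y axis points from the boss to the eye
- rocker_eye (a point): centre of the underside of the rocker arm's small eye, 140 mm along the rocker's y axis from the boss: 24 mm in diameter, 30 mm high, hole 13 mm right through; axes as at the boss
- rocker_balance (a point): balance point (centre of mass along its length) of the rocker arm, marked by a yellow band 8 mm wide: on the centre line of the arm's bar, 40.5 mm from the boss axis towards the eye, 22 mm above the underside of boss and eye. The bar there is 14 mm wide and 14 mm high (from 15 to 29 mm above the underside), so it is 15 mm clear of the worktop; axes as at the boss
- milk_bottle: bystander: capped glass milk bottle, 74 mm in diameter, 136 mm high; origin at the centre of its underside
- sample_cup: bystander: lilac sample cup with dark rim, 49 mm in diameter, 64 mm high; origin at the centre of its underside
Not all that is in view belongs to the job. Of the things that look like the part that bears spacer_center, take the one that is farthest to the robot's left at the start.

How it is judged:
By the outcome, as a careful person would: the job done as asked, in the order asked, and still so for the second after the job is handed in, while the arm keeps its last pose, push and grip.
It also fails if it takes over 64 s, if anything falls off the work surface, if the arm or the gripper's body presses on something with over 40 N, if the wrist force passes 120 N, or if a joint passes its speed limit or range.

## Working session

There is one attempt and no reset: what is moved stays moved. The work goes in short steps, Python scripts to look and compute and a tool call to move; the robot and the scene stay as the last step left them, time stands still between calls to the robot, and variables do not carry over. Pictures are saved under pics/ and viewed, and the job is handed in when it is done.

Besides the shell and the picture viewer there is one more tool, called after "Emit:" as name([rows], argument=value, ...), one row to a line, values as JSON. send_rows: Moves the arm, as the interface text tells. Its arguments: {"type":"object","properties":{"rows":{"type":"array"},"grip_force":{"type":"number"}},"required":["rows"]}

```bash
ls; mkdir -p pics; python3 - <<'E'
from cell import arm, optics, finder
import cv2
s=arm.observe(); print(s)
for n in ("side","top","wrist"):
    p,d=optics.get_image(n); cv2.imwrite(f"pics/{n}0.png",p[:,:,::-1]); c=optics.get_calibration(n); print(n,c)
E
```

```text
pics
{'clock': 0.0, 'joints': array([-1.26860595,  0.43523288,  0.02497323,  1.57409803, -0.01165527,
        1.13395996, -0.07509466]), 'dq': array([-9.64379736e-04, -1.64576097e-03,  1.83332378e-04, -1.03889814e-03,
        3.11651356e-05, -3.42238314e-04,  3.23954880e-04]), 'joint_efforts': array([ 5.09475376e-04, -6.67841434e+01,  9.85242650e-01, -3.14464688e+01,
       -6.03937916e-02,  4.27354651e-02,  1.71571951e-04]), 'position': array([0.24597905, 0.57401491, 0.22593843]), 'ee_rot': array([-0.90693041,  1.37523812,  0.90539916]), 'force': array([ 0.07257838, -0.32464545, -0.12071908]), 'ft_torque': array([-0.00407501, -0.00712042,  0.03021102]), 'width': 0.996931716291308}
side {'camera_matrix': array([[361.83296868,   0.        , 324.14338602],
       [  0.        , 361.83296868, 202.97175316],
       [  0.        ,   0.        ,   1.        ]]), 'D': array([0.01373036, 0.        , 0.        , 0.        , 0.        ]), 'position': array([0.33990199, 0.9392001 , 0.58861426]), 'orientation': array([ 0.1434765 , -1.56599363, -2.49741018])}
top {'camera_matrix': array([[409.410
[... 255 characters left out ...]
2052649,  1.14005502]), 'orientation': array([ 0.09932128, -0.1399476 , -1.54767276])}
wrist {'camera_matrix': array([[294.88589659,   0.        , 319.04855158],
       [  0.        , 294.88589659, 196.77361936],
       [  0.        ,   0.        ,   1.        ]]), 'D': array([-0.03414025,  0.        ,  0.        ,  0.        ,  0.        ]), 'T_tool_cam': array([[-2.55318887e-04,  2.70837841e-01, -9.62624952e-01,
        -1.58723259e-01],
       [-7.11482901e-04,  9.62624691e-01,  2.70837956e-01,
         7.32679970e-02],
       [ 9.99999714e-01,  7.54041239e-04, -5.30797718e-05,
        -3.90697297e-04],
       [ 0.00000000e+00,  0.00000000e+00,  0.00000000e+00,
         1.00000000e+00]])}
```

View pics/top0.png

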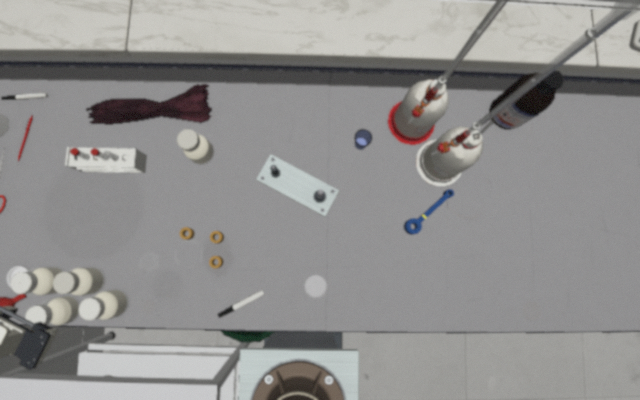

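View pics/side0.png

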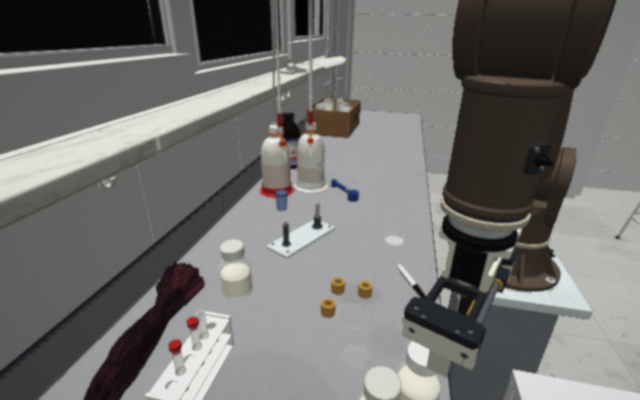

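View pics/wrist0.png

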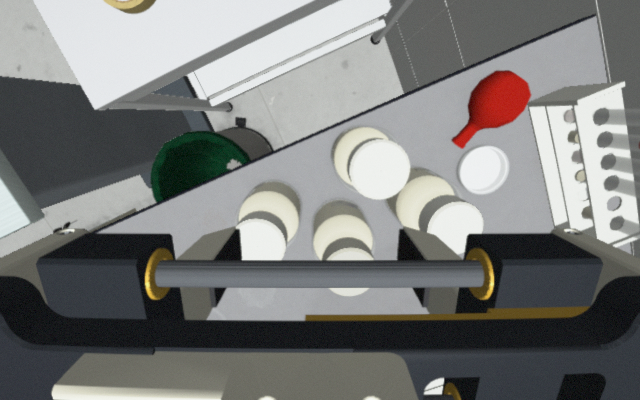

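Top view: three spacers at about (187,233), (217,237) and (217,262). The leftmost, at (187,233), is mine. The rocker boss is at (412,226) with the eye at (448,193), and the bracket is at (298,185).

```bash
cat > h.py <<'E'
from cell import arm, optics, finder
import cv2, numpy as np
from scipy.spatial.transform import Rotation as R
def campose(n,s=None):
    c=optics.get_calibration(n)
    if n=="wrist":
        T=np.eye(4);T[:3,:3]=R.from_rotvec(s["ee_rot"]).as_matrix();T[:3,3]=s["position"]
        T=T@np.array(c["T_tool_cam"]);return c,T[:3,:3],T[:3,3]
    o=np.array(c["orientation"]);return c,R.from_rotvec(o).as_matrix(),np.array(c["position"])
def ray(n,px,s=None):
    c,Rm,p=campose(n,s)
    u=cv2.undistortPoints(np.array(px,float).reshape(1,1,2),c["camera_matrix"],c["D"])[0,0]
    return p,Rm@np.array([u[0],-u[1],-1.])
def onz(n,px,z,s=None):
    p,d=ray(n,px,s);return p+d*(z-p[2])/d[2]
def proj(n,P,s=None):
    c,Rm,p=campose(n,s)
    q=(np.atleast_2d(P)-p)@Rm; q=q*np.array([1,-1,-1])
    return cv2.projectPoints(q.reshape(-1,1,3),np.zeros(3),np.zeros(3),c["camera_matrix"],c["D"])[0][:,0]
Z=dict(pin_top=.102,pin_shoulder=.05,post_top=.094,spacer_center=.015,rocker_bore=0,rocker_eye=0,rocker_balance=.022,milk_bottle=0,sample_cup=0,fixture=0)
def places(n,names,s=None,zoff={}):
    for t in names:
        for r in finder.place_of(n,t)[:4]:
            print(n,t,round(r["confidence"],2),np.round(r["xy"],1),np.round(onz(n,r["xy"],zoff.get(t,Z[t]),s),4))
E
python3 - <<'E'
from h import *
for n in("top","side"):
    optics.get_image(n)
    places(n,["pin_top","post_top","spacer_center","rocker_bore","rocker_eye","rocker_balance","milk_bottle","sample_cup","fixture"])
E
```

```text
top pin_top 0.91 [320.4 190.4] [ 0.5682 -0.0469  0.102 ]
top post_top 0.86 [271.7 167.2] [0.6278 0.0808 0.094 ]
top spacer_center 0.64 [186.8 229.8] [0.4649 0.3141 0.015 ]
top spacer_center 0.57 [216.5 237.4] [0.446  0.2318 0.015 ]
top spacer_center 0.46 [215.3 260.6] [0.3835 0.2318 0.015 ]
top rocker_bore 0.86 [411.5 227.7] [ 0.4839 -0.3069  0.    ]
top rocker_eye 0.85 [446.  194.8] [ 0.5794 -0.4079  0.    ]
top rocker_balance 0.84 [423.3 216.2] [ 0.5148 -0.3349  0.022 ]
top milk_bottle 0.97 [200.7 151.2] [0.6899 0.2939 0.    ]
top sample_cup 0.86 [359.5 145.7] [ 0.7169 -0.1598  0.    ]
top fixture 0.76 [299.1 184. ] [0.6012 0.011  0.    ]
side pin_top 0.75 [318.2 202.8] [ 0.5603 -0.0375  0.102 ]
side post_top 0.93 [283.1 220.9] [0.6336 0.085  0.094 ]
side spacer_center 0.62 [326.4 310.8] [0.4566 0.324  0.015 ]
side spacer_center 0.47 [362.2 291.2] [0.3861 0.2382 0.015 ]
side rocker_bore 0.78 [349.1 196.5] [ 0.5032 -0.3264  0.    ]
side rocker_eye 0.51 [332.8 186. ] [ 0.584  -0.4115  0.    ]
side rocker_balance 0.54 [344.8 189. ] [ 0.5238 -0.3438  0.022 ]
side milk_bottle 0.64 [235.5 288. ] [0.6964 0.2814 0.    ]
side milk_bottle 0.39 [318.7 201.2] [ 0.6078 -0.2561  0.    ]
side sample_cup 0.52 [279.9 208.7] [ 0.7286 -0.1609  0.    ]
side fixture 0.78 [301.6 234.2] [ 0.6061 -0.0086  0.    ]
```

```bash
cat >> h.py <<'E'
def tool(s): return R.from_rotvec(s["ee_rot"]).as_matrix()
def delta(target,Rt=None,s=None):
    """shift mm in tool axes, rotvec deg"""
    s=s or arm.observe(); Rm=tool(s)
    d=Rm.T@(np.array(target)-s["position"])*1000
    r=np.zeros(3) if Rt is None else R.from_matrix(Rm.T@Rt).as_rotvec(degrees=True)
    return np.round(d,1),np.round(r,2)
def down(yaw):
    """tool x down, tool z at world yaw deg"""
    a=np.radians(yaw); x=np.array([0,0,-1.]); z=np.array([np.cos(a),np.sin(a),0]); return np.stack([x,np.cross(z,x),z],1)
E
python3 - <<'E'
from h import *
s=arm.observe(); M=tool(s); print(np.round(M,3)); y=np.degrees(np.arctan2(M[1,2],M[0,2])); print("zyaw",y)
for t in ([.40,.29,.24],[.47,.31,.2]):
  for yw in (y,y-33.,y-60): print(t,yw,delta(t,down(yw)))
E
```

```text
[[ 0.    -0.919  0.394]
 [ 0.     0.394  0.919]
 [-1.    -0.     0.   ]]
zyaw 66.80364563633121
[0.4, 0.29, 0.24] 66.80364563633121 (array([ -13.3, -253.5, -200.9]), array([-0.,  0.,  0.]))
[0.4, 0.29, 0.24] 33.80364563633121 (array([ -13.3, -253.5, -200.9]), array([33.,  0.,  0.]))
[0.4, 0.29, 0.24] 6.803645636331211 (array([ -13.3, -253.5, -200.9]), array([60.,  0., -0.]))
[0.47, 0.31, 0.2] 66.80364563633121 (array([  26.7, -309.9, -154.9]), array([-0.,  0.,  0.]))
[0.47, 0.31, 0.2] 33.80364563633121 (array([  26.7, -309.9, -154.9]), array([33.,  0.,  0.]))
[0.47, 0.31, 0.2] 6.803645636331211 (array([  26.7, -309.9, -154.9]), array([60.,  0., -0.]))
```

Emit:
send_rows([
  [[0, -150, -75, 16, 0, 0, 100], [0, -150, -75, 16, 0, 0, 100], [0, -150, -75, 16, 0, 0, 100], [0, -150, -75, 16, 0, 0, 100], [66, -306, -157, 33, 0, 0, 100], [66, -306, -157, 33, 0, 0, 100], [66, -306, -157, 33, 0, 0, 100], [66, -306, -157, 33, 0, 0, 100]],
])

```text
clock: 1.95
position: [0.4671, 0.3068, 0.1601]
ee_rot: [-0.461, 1.521, 0.46]
force: [0.7, 1.1, 0.5]
width: 1.0
```

```bash
python3 - <<'E'
from h import *
s=arm.observe(); p,d=optics.get_image("wrist"); cv2.imwrite("pics/w1.png",p[:,:,::-1])
print(s["position"],s["joints"],s["dq"].round(3),s["clock"],s["force"])
places("wrist",["spacer_center"],s)
for r in finder.regions_of("wrist","spacer_center")[:4]: print(r["confidence"],r["bbox"])
E
```

```text
[0.46711866 0.30677093 0.16006438] [-0.84766309  0.39523508  0.22959559  1.83451226 -0.1087785   0.92419514
  0.01826607] [ 0.6    0.191  0.039  0.084 -0.105 -0.269  0.719] 1.95 [0.69200893 1.13938956 0.50038392]
wrist spacer_center 0.95 [209.7 198.7] [0.3768 0.229  0.015 ]
wrist spacer_center 0.78 [266.3 231.7] [0.4472 0.2301 0.015 ]
wrist spacer_center 0.64 [310.5 175.9] [0.4536 0.31   0.015 ]
0.91 [248.5, 212.6, 35.8, 37.8]
0.72 [295.4, 158.8, 30.6, 37.1]
0.69 [190.7, 181.6, 44.1, 35.4]
```

View pics/w1.png

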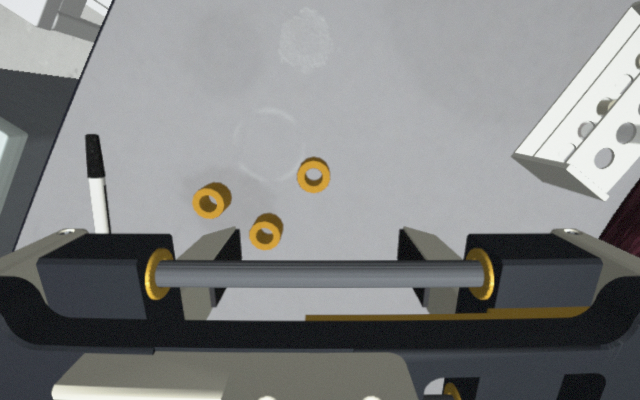

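Emit:
send_rows([
  [[60, 6.5, -3, 0, 0, 0, 100], [60, 6.5, -3, 0, 0, 0, 100], [60, 6.5, -3, 0, 0, 0, 100], [60, 6.5, -3, 0, 0, 0, 100], [60, 6.5, -3, 0, 0, 0, 100], [60, 6.5, -3, 0, 0, 0, 100], [60, 6.5, -3, 0, 0, 0, 100], [60, 6.5, -3, 0, 0, 0, 100]],
])

```text
clock: 2.9
position: [0.4597, 0.3135, 0.1012]
ee_rot: [-0.462, 1.52, 0.462]
force: [-0.5, 0.7, 0.3]
width: 0.999
```

```bash
python3 - <<'E'
from h import *
s=arm.observe(); p,d=optics.get_image("wrist"); cv2.imwrite("pics/w2.png",p[:,:,::-1])
print(s["position"],s["dq"].round(3),s["clock"],s["force"])
places("wrist",["spacer_center"],s)
for r in finder.regions_of("wrist","spacer_center")[:4]: print(r["confidence"],r["bbox"])
print(delta([.459,.313,.003],down(33.8),s), proj("wrist",s["position"],s))
E
```

```text
[0.45970401 0.31351604 0.10124928] [ 0.     0.004  0.     0.004 -0.001 -0.003  0.001] 2.9 [-0.46760261  0.71610847  0.30816822]
wrist spacer_center 0.59 [260.6 262.5] [0.4472 0.2343 0.015 ]
wrist spacer_center 0.57 [311.6 200.5] [0.4535 0.3103 0.015 ]
wrist spacer_center 0.55 [193.1 228.8] [0.3798 0.2292 0.015 ]
0.85 [244.3, 241.6, 33.4, 19.5]
0.84 [291.2, 176.9, 41.2, 47.1]
(array([98.2, -0. , -1. ]), array([-0.  ,  0.05, -0.01])) [[319.92569492 243.40532466]]
```

View pics/w2.png

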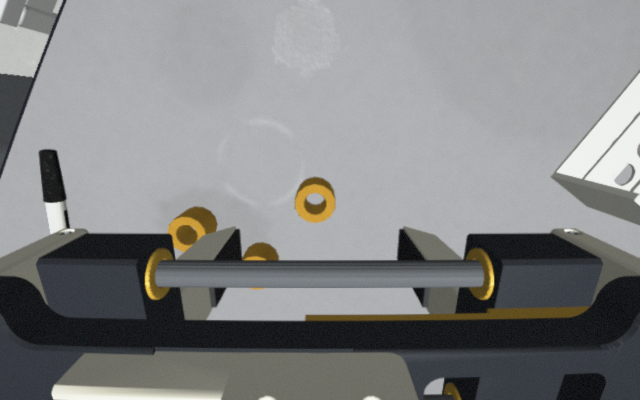

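```bash
cat >> h.py <<'E'
from scipy.optimize import minimize
def fitcyl(n,mask,x0,r,z0,z1,s=None):
    """xy of vertical cylinder whose silhouette matches mask hull"""
    K=4; pts=cv2.findNonZero(mask.astype(np.uint8)); h=cv2.convexHull(pts)[:,0]
    x,y,w,hh=cv2.boundingRect(h); o=np.array([x-15,y-15]); S=(K*(hh+30),K*(w+30))
    A=np.zeros(S,np.uint8); m=mask[o[1]:o[1]+hh+30,o[0]:o[0]+w+30].astype(np.float32)
    A=(cv2.resize(m,(m.shape[1]*K,m.shape[0]*K),interpolation=cv2.INTER_LINEAR)>.5).astype(np.uint8)
    hp=cv2.convexHull(cv2.findNonZero(A)); A[:]=0; cv2.fillPoly(A,[hp],1)
    t=np.linspace(0,2*np.pi,60)
    def f(q):
        P=np.concatenate([np.stack([q[0]+r*np.cos(t),q[1]+r*np.sin(t),0*t+z],1) for z in(z0,z1)])
        u=((proj(n,P,s)-o+.5)*K-.5)
        B=np.zeros_like(A); cv2.fillPoly(B,[cv2.convexHull(u.astype(np.float32)).round().astype(np.int32)],1)
        return 1-(A&B).sum()/max(1,(A|B).sum())
    best=minimize(f,x0,method="Nelder-Mead",options=dict(initial_simplex=np.array(x0)+[[0,0],[.006,0],[0,.006]],xatol=1e-4))
    return best.x,best.fun
def brass(p,box=None):
    hsv=cv2.cvtColor(p,cv2.COLOR_RGB2HSV); m=(hsv[...,0]>8)&(hsv[...,0]<28)&(hsv[...,1]>110)&(hsv[...,2]>50)
    if box is not None:
        k=np.zeros_like(m);x,y,w,h=box;k[y:y+h,x:x+w]=1;m&=k>0
    return m
E
python3 - <<'E'
from h import *
s=arm.observe(); p,d=optics.get_image("wrist")
m=brass(p,(280,165,65,70)); print(m.sum(),cv2.boundingRect(cv2.findNonZero(m.astype(np.uint8))))
q,f=fitcyl("wrist",m,[.457,.313],.017,0,.03,s); print("wrist",q,f)
print(delta([q[0],q[1],.003],None,s))
p,d=optics.get_image("top"); m=brass(p,(170,215,33,30)); print(fitcyl("top",m,q,.017,0,.03))
p,d=optics.get_image("side"); m=brass(p,(312,292,30,30)); print(fitcyl("side",m,q,.017,0,.03))
E
```

```text
1225 (295, 178, 40, 45)
wrist [0.45512751 0.31359   ] 0.09182947085343673
(array([97.9,  2.6, -3.6]), array([0., 0., 0.]))
(array([0.46111139, 0.30906437]), np.float64(0.6729182295573893))
(array([0.45407448, 0.30662767]), np.float64(0.27295597484276735))
```

Emit:
send_rows([
  [[30, 2.5, -3.5, 0, 0, 0, 100], [60, 2.5, -3.5, 0, 0, 0, 90], [85, 2.5, -3.5, 0, 0, 0, 80], [97, 2.5, -3.5, 0, 0, 0, 70], [97, 2.5, -3.5, 0, 0, 0, 60], [97, 2.5, -3.5, 0, 0, 0, 60], [97, 2.5, -3.5, 0, 0, 0, 60], [97, 2.5, -3.5, 0, 0, 0, 60]],
])

```text
clock: 4.0
position: [0.4558, 0.3141, 0.0049]
ee_rot: [-0.461, 1.519, 0.463]
force: [0.3, 0.2, -0.7]
width: 0.601
```

```bash
python3 - <<'E'
from h import *
s=arm.observe(); p,d=optics.get_image("wrist"); cv2.imwrite("pics/w3.png",p[:,:,::-1])
print(s["position"],s["dq"].round(3),s["clock"],s["force"],s["width"])
E
```

```text
[0.45580655 0.31405923 0.00486618] [ 0.001  0.002 -0.003  0.003 -0.    -0.002  0.001] 4.0 [ 0.27853703  0.22138434 -0.68501537] 0.6014175876084968
```

View pics/w3.png

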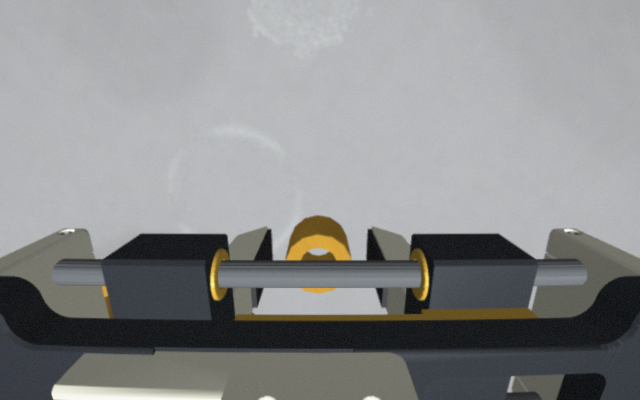

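Emit:
send_rows([
  [[0, 0, 0, 0, 0, 0, 45], [0, 0, 0, 0, 0, 0, 20], [0, 0, 0, 0, 0, 0, 20], [0, 0, 0, 0, 0, 0, 20], [0, 0, 0, 0, 0, 0, 20], [0, 0, 0, 0, 0, 0, 20], [-40, 0, 0, 0, 0, 0, 20], [-90, 0, 0, 0, 0, 0, 20]],
], grip_force=25)

```text
clock: 4.85
position: [0.4536, 0.3123, 0.0927]
ee_rot: [-0.464, 1.526, 0.461]
force: [0.3, 0.4, -0.8]
width: 0.369
```

```bash
python3 - <<'E'
from h import *
s=arm.observe(); p,d=optics.get_image("wrist"); cv2.imwrite("pics/w4.png",p[:,:,::-1])
print(s["position"],s["dq"].round(3),s["clock"],s["force"],s["width"])
print(proj("wrist",s["position"],s))
for z in (.16,.20): print(delta([.566,-.045,z],down(-5),s))
E
```

```text
[0.4536162  0.31228336 0.09267809] [-0.187 -0.767  0.232 -0.402  0.214  1.104 -0.181] 4.85 [ 0.32957718  0.42619843 -0.78385192] 0.3692328329530428
[[319.91752121 243.40203897]]
(array([ -66.4, -359.5, -105.7]), array([38.8 , -0.28,  0.15]))
(array([-106.4, -359.5, -106. ]), array([38.8 , -0.28,  0.15]))
```

View pics/w4.png

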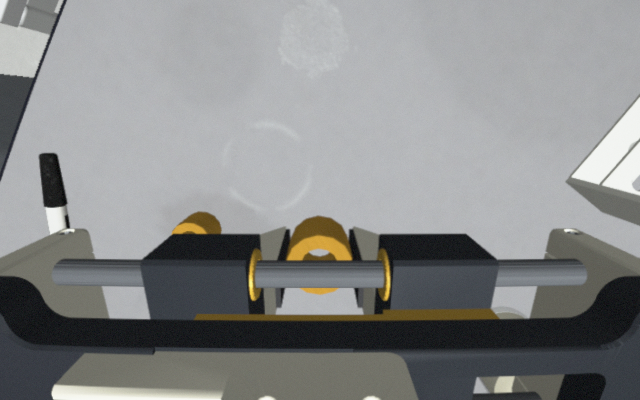

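Emit:
send_rows([
  [[-65, -50, -14, 0, 0, 0, 20], [-65, -100, -27, 7, 0, 0, 20], [-65, -150, -40, 14, 0, 0, 20], [-65, -200, -53, 21, 0, 0, 20], [-65, -250, -66, 28, 0, 0, 20], [-65, -300, -79, 34, 0, 0, 20], [-65, -350, -92, 38.8, 0, 0, 20], [-65, -400, -104, 38.8, 0, 0, 20]],
])

```text
clock: 5.7
position: [0.5795, -0.0452, 0.1586]
ee_rot: [0.071, 1.57, -0.07]
force: [1.1, -0.7, 0.1]
width: 0.369
```

Emit:
send_rows([
  [[0, 0, 0, 0, 0, 0, 20], [0, 0, 0, 0, 0, 0, 20], [0, 0, 0, 0, 0, 0, 20], [0, 0, 0, 0, 0, 0, 20], [0, 0, 0, 0, 0, 0, 20], [0, 0, 0, 0, 0, 0, 20], [0, 0, 0, 0, 0, 0, 20], [0, 0, 0, 0, 0, 0, 20]],
])

```text
clock: 6.5
position: [0.5793, -0.0432, 0.1587]
ee_rot: [0.068, 1.57, -0.068]
force: [-0.4, 0.5, -1.3]
width: 0.369
```

```bash
python3 - <<'E'
from h import *
s=arm.observe(); p,d=optics.get_image("wrist"); cv2.imwrite("pics/w5.png",p[:,:,::-1])
print(s["position"],s["joints"].round(3),s["dq"].round(3),s["clock"],s["force"],s["width"]);print(tool(s).round(3))
places("wrist",["pin_top","pin_shoulder","post_top","fixture"],s)
optics.get_image("top");places("top",["pin_top","pin_shoulder","post_top","fixture"])
optics.get_image("side");places("side",["pin_top","pin_shoulder","post_top","fixture"])
E
```

```text
[ 0.5792614  -0.04316509  0.15874168] [-0.349  0.45   0.465  1.796 -0.242  0.952  0.131] [ 0.004  0.002  0.001  0.002 -0.003  0.001 -0.002] 6.5 [-0.40039624  0.49935593 -1.28416692] 0.36917009287558794
[[ 0.     0.087  0.996]
 [ 0.     0.996 -0.087]
 [-1.     0.     0.   ]]
wrist pin_top 0.9 [300.8 218.6] [ 0.5642 -0.0473  0.102 ]
wrist pin_shoulder 0.81 [306.2 197.8] [ 0.5664 -0.0456  0.05  ]
wrist post_top 0.7 [375.3  33.8] [0.6284 0.0794 0.094 ]
wrist fixture 0.67 [331.5 126.1] [0.5971 0.016  0.    ]
top post_top 0.65 [272.  164.8] [0.6342 0.0803 0.094 ]
top post_top 0.18 [198.4 152.2] [0.6635 0.2738 0.094 ]
top fixture 0.28 [203.  153.2] [0.6841 0.2869 0.    ]
side pin_top 0.82 [319.4 205.1] [ 0.5532 -0.0228  0.102 ]
side pin_shoulder 0.9 [320.2 215. ] [ 0.5576 -0.0569  0.05  ]
side post_top 0.82 [283.6 219.6] [0.6346 0.0774 0.094 ]
side post_top 0.59 [334.3 186.8] [ 0.5387 -0.1903  0.094 ]
side fixture 0.97 [303.6 237.2] [0.5953 0.0073 0.    ]
side fixture 0.25 [316.7 201.9] [ 0.6137 -0.2483  0.    ]
```

View pics/w5.png

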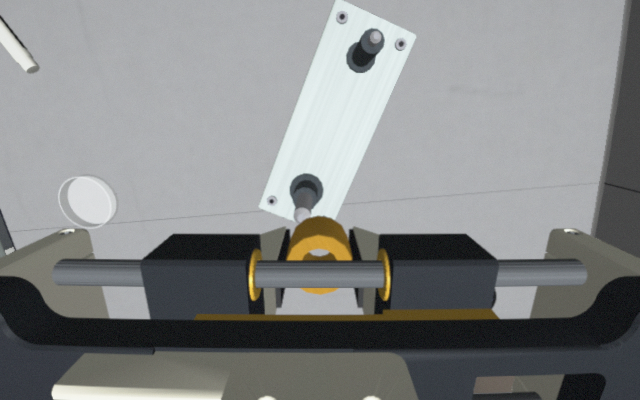

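Emit:
send_rows([
  [[0, -20, -7, 0, 0, 0, 20], [0, -43, -14, 0, 0, 0, 20], [0, -43, -14, 0, 0, 0, 20], [0, -43, -14, 0, 0, 0, 20], [0, -43, -14, 0, 0, 0, 20], [0, -43, -14, 0, 0, 0, 20], [0, -43, -14, 0, 0, 0, 20], [0, -43, -14, 0, 0, 0, 20]],
])

```text
clock: 8.05
position: [0.5617, -0.0846, 0.1587]
ee_rot: [0.068, 1.57, -0.068]
force: [-0.3, -0.0, -1.0]
width: 0.369
```

```bash
python3 - <<'E'
from h import *
s=arm.observe(); p,d=optics.get_image("wrist"); cv2.imwrite("pics/w6.png",cv2.resize(p[100:350,200:440,::-1],None,fx=2.4,fy=2.4,interpolation=cv2.INTER_CUBIC))
print(s["position"].round(4),s["clock"])
places("wrist",["pin_top","pin_shoulder","post_top","fixture"],s)
m=brass(p,(280,205,80,100)); m[262:,:]=0
print(cv2.boundingRect(cv2.findNonZero(m.astype(np.uint8))))
# expected spacer outline: cylinder at TCP xy + (a,b)
print(proj("wrist",s["position"]+[0,0,0.025],s),proj("wrist",s["position"]+[0,0,-.005],s))
E
```

```text
[ 0.5617 -0.0846  0.1587] 8.05
wrist pin_top 0.84 [320.3 161.3] [ 0.5655 -0.0456  0.102 ]
wrist pin_shoulder 0.92 [320.2 154.8] [ 0.5655 -0.0478  0.05  ]
wrist fixture 0.81 [345.5  82.5] [0.5969 0.0164 0.    ]
(286, 217, 67, 44)
[[319.94207365 263.78180687]] [[319.80853307 239.42850999]]
```

View pics/w6.png

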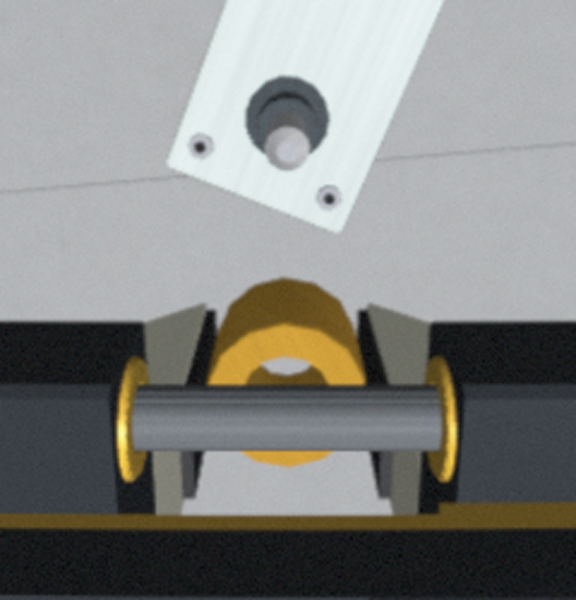

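```bash
python3 - <<'E'
from h import *
s=arm.observe();M=tool(s);t=np.linspace(0,2*np.pi,200)
for y in (-3,-2,-1,0,1,2,3):
    b=[]
    for x in(5,-25):
        P=s["position"]+np.stack([0*t+x/1e3,y/1e3+.017*np.sin(t),.017*np.cos(t)],1)@M.T
        b.append(proj("wrist",P,s))
    a=np.vstack(b); print(y,a.min(0).round(1),a.max(0).round(1), "topface row min",b[1].min(0).round(1))
print((np.array([.5655,-.0456,0])-s["position"])@M*1000)
E
```

```text
-3 [286.4 217.5] [353.5 298. ] topface row min [286.4 238.2]
-2 [286.4 215.9] [353.5 296.4] topface row min [286.4 236.3]
-1 [286.3 214.3] [353.6 294.7] topface row min [286.3 234.4]
0 [286.2 212.7] [353.7 293.1] topface row min [286.2 232.5]
1 [286.2 211. ] [353.7 291.4] topface row min [286.2 230.6]
2 [286.1 209.4] [353.8 289.7] topface row min [286.1 228.7]
3 [286.  207.8] [353.9 288. ] topface row min [286.  226.7]
[158.67964863  39.60201322   0.49626128]
```

Emit:
send_rows([
  [[0, 20, 0.5, 0, 0, 0, 20], [0, 40.6, 0.5, 0, 0, 0, 20], [20, 40.6, 0.5, 0, 0, 0, 20], [43, 40.6, 0.5, 0, 0, 0, 20], [43, 40.6, 0.5, 0, 0, 0, 20], [43, 40.6, 0.5, 0, 0, 0, 20], [43, 40.6, 0.5, 0, 0, 0, 20], [43, 40.6, 0.5, 0, 0, 0, 20]],
])

```text
clock: 9.1
position: [0.5663, -0.0448, 0.1168]
ee_rot: [0.069, 1.568, -0.069]
force: [0.1, 0.2, -1.1]
width: 0.367
```

```bash
python3 - <<'E'
from h import *
s=arm.observe(); p,d=optics.get_image("wrist"); a=cv2.resize(p[180:350,220:420,::-1],None,fx=3,fy=3,interpolation=cv2.INTER_CUBIC)
p,d=optics.get_image("side"); b=cv2.resize(p[150:270,260:380,::-1],None,fx=4,fy=4,interpolation=cv2.INTER_CUBIC)
cv2.imwrite("pics/w7.png",a);cv2.imwrite("pics/s7.png",b)
print(s["position"].round(4),s["clock"],s["force"])
E
```

```text
[ 0.5663 -0.0448  0.1168] 9.1 [ 0.12228273  0.22675432 -1.14311927]
```

View pics/w7.png

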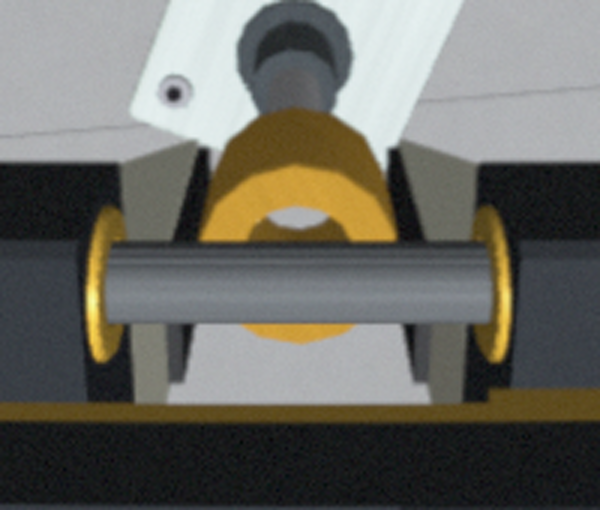

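View pics/s7.png

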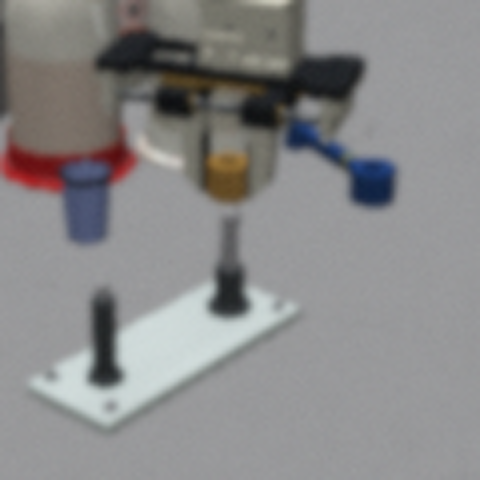

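Emit:
send_rows([
  [[3, 0.3, -0.7, 0, 0, 0, 20], [6, 0.3, -0.7, 0, 0, 0, 20], [9, 0.3, -0.7, 0, 0, 0, 20], [12, 0.3, -0.7, 0, 0, 0, 20], [15, 0.3, -0.7, 0, 0, 0, 20], [18, 0.3, -0.7, 0, 0, 0, 20], [18, 0.3, -0.7, 0, 0, 0, 20], [18, 0.3, -0.7, 0, 0, 0, 20]],
])

```text
clock: 10.0
position: [0.5649, -0.0443, 0.0976]
ee_rot: [0.069, 1.57, -0.069]
force: [-0.2, 0.3, -0.7]
width: 0.367
```

```bash
python3 - <<'E'
from h import *
s=arm.observe(); p,d=optics.get_image("wrist"); a=cv2.resize(p[180:350,220:420,::-1],None,fx=3,fy=3,interpolation=cv2.INTER_CUBIC)
cv2.imwrite("pics/w8.png",a)
print(s["position"].round(4),s["clock"],s["force"],s["ft_torque"])
E
```

```text
[ 0.5649 -0.0443  0.0976] 10.0 [-0.15350291  0.32665781 -0.71752289] [-0.08679821  0.10579166 -0.05248314]
```

View pics/w8.png

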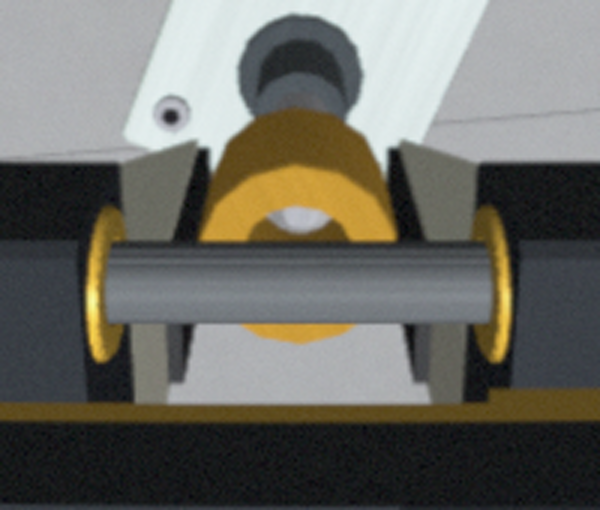

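Emit:
send_rows([
  [[6, 0, 0, 0, 0, 0, 20], [12, 0, 0, 0, 0, 0, 20], [18, 0, 0, 0, 0, 0, 20], [24, 0, 0, 0, 0, 0, 20], [30, 0, 0, 0, 0, 0, 20], [36, 0, 0, 0, 0, 0, 20], [40, 0, 0, 0, 0, 0, 20], [40, 0, 0, 0, 0, 0, 20]],
])

```text
clock: 10.85
position: [0.5646, -0.0444, 0.0571]
ee_rot: [0.068, 1.57, -0.069]
force: [0.5, -0.9, -0.1]
width: 0.367
```

Emit:
send_rows([
  [[0.5, 0, 0, 0, 0, 0, 20], [1, 0, 0, 0, 0, 0, 20], [1.5, 0, 0, 0, 0, 0, 20], [2, 0, 0, 0, 0, 0, 20], [2.5, 0, 0, 0, 0, 0, 20], [2.5, 0, 0, 0, 0, 0, 20], [2.5, 0, 0, 0, 0, 0, 20], [2.5, 0, 0, 0, 0, 0, 20]],
])

```text
clock: 11.65
position: [0.565, -0.0443, 0.0552]
ee_rot: [0.069, 1.57, -0.068]
force: [0.2, -0.2, -0.9]
width: 0.369
```

Emit:
send_rows([
  [[0.5, 0, 0, 0, 0, 0, 20], [1, 0, 0, 0, 0, 0, 20], [1.5, 0, 0, 0, 0, 0, 20], [1.5, 0, 0, 0, 0, 0, 20], [1.5, 0, 0, 0, 0, 0, 20], [1.5, 0, 0, 0, 0, 0, 20], [1.5, 0, 0, 0, 0, 0, 20], [1.5, 0, 0, 0, 0, 0, 20]],
])

```text
clock: 12.45
position: [0.5649, -0.0443, 0.0538]
ee_rot: [0.069, 1.57, -0.068]
force: [-1.4, -1.0, 5.3]
width: 0.365
```

Emit:
send_rows([
  [[1, 0, 0, 0, 0, 0, 60], [0, 0, 0, 0, 0, 0, 60], [0, 0, 0, 0, 0, 0, 60], [0, 0, 0, 0, 0, 0, 65], [-5, 0, 0, 0, 0, 0, 65], [-30, 0, 0, 0, 0, 0, 65], [-70, 0, 0, 0, 0, 0, 65], [-110, 0, 0, 0, 0, 0, 65]],
])

```text
clock: 13.25
position: [0.5644, -0.0444, 0.1649]
ee_rot: [0.068, 1.571, -0.069]
force: [1.5, 0.5, -0.8]
width: 0.65
```

Emit:
send_rows([
  [[0, -35, 0, 0, 0, 0, 65], [0, -35, 0, 0, 0, 0, 65], [0, -35, 0, 0, 0, 0, 65], [0, -35, 0, 0, 0, 0, 65], [0, -35, 0, 0, 0, 0, 65], [0, -35, 0, 0, 0, 0, 65], [0, -35, 0, 0, 0, 0, 65], [0, -35, 0, 0, 0, 0, 65]],
])

```text
clock: 14.05
position: [0.5618, -0.0789, 0.1635]
ee_rot: [0.068, 1.57, -0.068]
force: [0.2, -0.3, -0.6]
width: 0.651
```

```bash
python3 - <<'E'
from h import *
s=arm.observe(); p,d=optics.get_image("wrist"); cv2.imwrite("pics/w9.png",p[:,:,::-1])
print(s["position"].round(4),s["clock"],s["force"],s["joints"].round(2))
places("wrist",["pin_top","post_top","spacer_center","fixture"],s,dict(spacer_center=.065))
m=brass(p,(280,100,80,110));print(m.sum());print(fitcyl("wrist",m,[.565,-.0456],.017,.05,.08,s))
p,d=optics.get_image("side"); b=cv2.resize(p[150:270,260:380,::-1],None,fx=4,fy=4,interpolation=cv2.INTER_CUBIC)
cv2.imwrite("pics/s9.png",b)
places("side",["rocker_bore","rocker_eye","rocker_balance"])
E
```

```text
[ 0.5618 -0.0789  0.1635] 14.05 [ 0.22805815 -0.25542147 -0.59273138] [-0.3   0.42  0.48  1.82 -0.24  0.95  0.19]
wrist pin_top 0.6 [319.3 166.5] [ 0.5646 -0.0445  0.102 ]
wrist post_top 0.26 [319.4 166.6] [ 0.5645 -0.046   0.094 ]
wrist spacer_center 0.73 [316.5 161. ] [ 0.562  -0.0459  0.065 ]
wrist fixture 0.71 [344.2  93.7] [0.5955 0.0117 0.    ]
840
(array([ 0.56437364, -0.0447334 ]), np.float64(0.08878091872791516))
side rocker_bore 0.61 [350.  198.4] [ 0.4972 -0.3101  0.    ]
side rocker_eye 0.53 [331.1 187.2] [ 0.5883 -0.3975  0.    ]
side rocker_balance 0.71 [344.7 189.4] [ 0.5236 -0.3399  0.022 ]
side rocker_balance 0.51 [282.7 221.6] [ 0.6761 -0.0345  0.022 ]
```

View pics/w9.png

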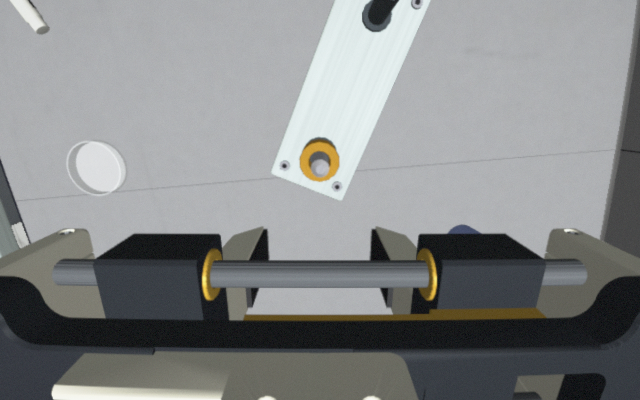

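View pics/s9.png

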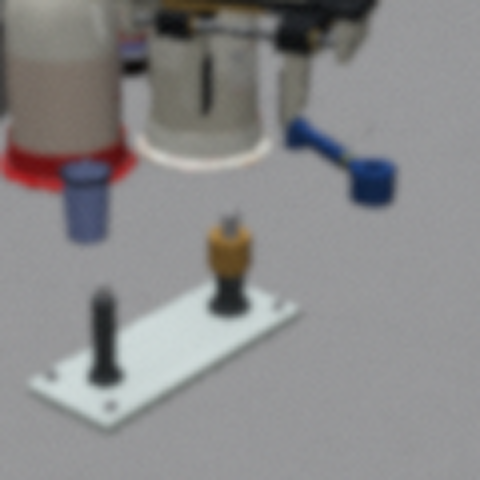

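```bash
python3 - <<'E'
from h import *
p,d=optics.get_image("top"); cv2.imwrite("pics/t10.png",p[:,:,::-1])
c,Rm,pos=campose("top")
v,u=np.mgrid[0:400,0:640]; q=cv2.undistortPoints(np.stack([u,v],-1).reshape(-1,1,2).astype(float),c["camera_matrix"],c["D"])[:,0]
W=pos+(np.c_[q[:,0],-q[:,1],-np.ones(len(q))]*d.reshape(-1,1))@Rm.T; ok=d.ravel()>0
W=W[ok]; np.save("top.npy",W)
k=(W[:,2]>.03)&(W[:,0]>.55)&(W[:,1]<-.2)
print(k.sum())
for z0,z1 in((.03,.06),(.06,.1),(.1,.14),(.14,.2),(.2,.26),(.26,.35)):
    a=W[k&(W[:,2]>=z0)&(W[:,2]<z1)]
    if len(a):
        for y0 in np.arange(-.6,-.2,.05):
            b=a[(a[:,1]>=y0)&(a[:,1]<y0+.05)]
            if len(b): print(z0,round(y0,2),len(b),"xmin",b[:,0].min().round(3))
s=arm.observe()
M=tool(s);M=down(np.degrees(np.arctan2(M[1,2],M[0,2])))
for z in(.12,):
  print(delta([.50,-.322,.16],down(-136.6),s))
E
```

```text
27722
0.03 -0.6 161 xmin 0.773
0.03 -0.55 117 xmin 0.802
0.03 -0.5 77 xmin 0.899
0.03 -0.45 118 xmin 0.569
0.03 -0.4 130 xmin 0.551
0.03 -0.35 252 xmin 0.629
0.03 -0.3 239 xmin 0.736
0.03 -0.25 85 xmin 0.787
0.06 -0.6 348 xmin 0.772
0.06 -0.55 249 xmin 0.794
0.06 -0.5 198 xmin 0.9
0.06 -0.45 193 xmin 0.622
0.06 -0.4 195 xmin 0.618
0.06 -0.35 366 xmin 0.632
0.06 -0.3 369 xmin 0.737
0.06 -0.25 212 xmin 0.898
0.1 -0.6 221 xmin 0.773
0.1 -0.55 114 xmin 0.795
0.1 -0.5 38 xmin 0.913
0.1 -0.45 41 xmin 0.62
0.1 -0.4 136 xmin 0.618
0.1 -0.35 234 xmin 0.632
0.1 -0.3 209 xmin 0.737
0.1 -0.25 41 xmin 0.914
0.14 -0.6 555 xmin 0.774
0.14 -0.55 63 xmin 0.795
0.14 -0.45 72 xmin 0.621
0.14 -0.4 349 xmin 0.619
0.14 -0.35 407 xmin 0.637
0.14 -0.3 387 xmin 0.739
0.2 -0.6 384 xmin 0.794
0.2 -0.45 124 xmin 0.634
0.2 -0.4 475 xmin 0.629
0.2 -0.35 484 xmin 0.65
0.2 -0.3 433 xmin 0.736
0.26 -0.45 6 xmin 0.664
0.26 -0.4 189 xmin 0.656
0.26 -0.35 191 xmin 0.656
0.26 -0.3 192 xmin 0.749
(array([   3.7, -247.3,  -40.5]), array([ 1.316e+02, -0.000e+00, -1.000e-02]))
```

View pics/t10.png

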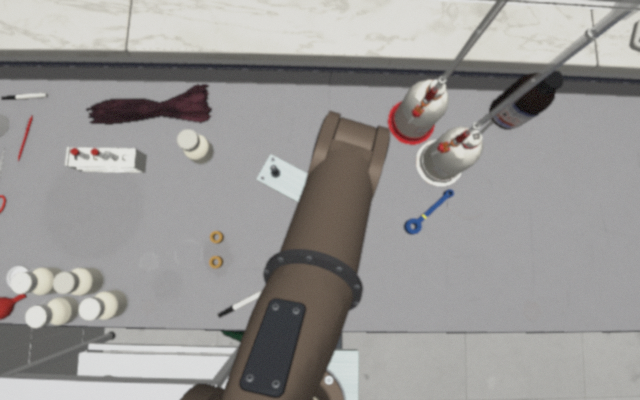

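Emit:
send_rows([
  [[3, -30, -8, 8, 0, 0, 65], [6, -60, -16, 16, 0, 0, 65], [9, -90, -24, 24, 0, 0, 65], [12, -120, -32, 32, 0, 0, 65], [15, -150, -40, 40, 0, 0, 65], [18, -180, -48, 48, 0, 0, 65], [21, -205, -56, 56, 0, 0, 65], [23, -226, -62, 64, 0, 0, 65]],
])

```text
clock: 15.35
position: [0.4795, -0.3005, 0.1407]
ee_rot: [0.94, 1.358, -0.94]
force: [-0.1, 0.4, 0.2]
width: 0.65
```

```bash
python3 - <<'E'
from h import *
s=arm.observe();print(s["position"].round(4),s["clock"],s["joints"].round(2),delta([.48,-.299,.14],down(-136.6),s))
E
```

```text
[ 0.4795 -0.3005  0.1407] 15.35 [-0.08  0.51  0.78  1.87 -0.44  0.94 -0.3 ] (array([ 0.7,  0.9, -1.2]), array([ 6.721e+01,  2.000e-02, -1.000e-02]))
```

Emit:
send_rows([
  [[0, 0, 0, 8, 0, 0, 65], [0, 0, 0, 16, 0, 0, 65], [0, 0, 0, 24, 0, 0, 65], [0, 0, 0, 32, 0, 0, 65], [0, 0, 0, 40, 0, 0, 65], [0, 0, 0, 48, 0, 0, 65], [0, 0, 0, 56, 0, 0, 65], [0, 0, 0, 64, 0, 0, 65]],
])

```text
clock: 16.15
position: [0.4806, -0.2987, 0.1407]
ee_rot: [1.741, 0.751, -1.74]
force: [0.7, -0.7, 0.6]
width: 0.652
```

Emit:
send_rows([
  [[0, 0, 0, 3.5, 0, 0, 65], [0, 0, 0, 3.5, 0, 0, 65], [0, 0, 0, 3.5, 0, 0, 65], [0, 0, 0, 3.5, 0, 0, 65], [0, 0, 0, 3.5, 0, 0, 65], [0, 0, 0, 3.5, 0, 0, 65], [0, 0, 0, 3.5, 0, 0, 65], [0, 0, 0, 3.5, 0, 0, 65]],
])

```text
clock: 16.95
position: [0.4804, -0.2989, 0.1407]
ee_rot: [1.777, 0.709, -1.777]
force: [-0.6, 0.1, 0.0]
width: 0.652
```

```bash
python3 - <<'E'
from h import *
s=arm.observe(); p,d=optics.get_image("wrist"); cv2.imwrite("pics/w11.png",p[:,:,::-1])
print(s["position"].round(4),s["clock"],s["joints"].round(2),np.abs(s["dq"]).max())
places("wrist",["rocker_bore","rocker_eye","rocker_balance"],s)
E
```

```text
[ 0.4804 -0.2989  0.1407] 16.95 [-0.25  0.65  1.1   1.88 -0.67  1.05 -1.24] 0.0020669978804112674
wrist rocker_bore 0.56 [313.7 178.8] [ 0.4895 -0.301   0.    ]
wrist rocker_eye 0.81 [322.4  29.2] [ 0.5799 -0.4089  0.    ]
wrist rocker_balance 0.67 [320.4 139.8] [ 0.5133 -0.336   0.022 ]
```

View pics/w11.png

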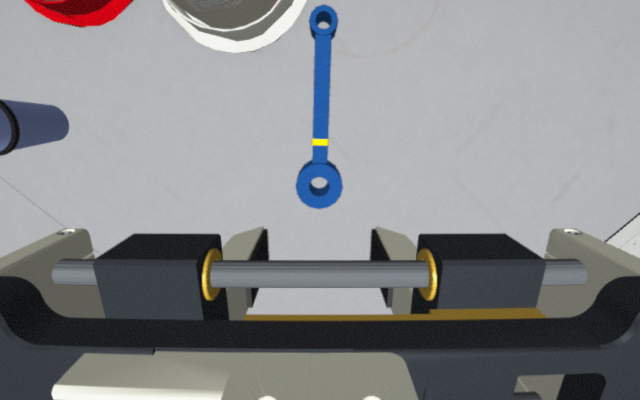

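```bash
cat >> h.py <<'E'
def blue(p,box):
    hsv=cv2.cvtColor(p,cv2.COLOR_RGB2HSV); m=(hsv[...,0]>100)&(hsv[...,0]<125)&(hsv[...,1]>130)
    k=np.zeros_like(m);x,y,w,h=box;k[y:y+h,x:x+w]=1;return m&(k>0)
def yellow(p,box):
    hsv=cv2.cvtColor(p,cv2.COLOR_RGB2HSV); m=(hsv[...,0]>20)&(hsv[...,0]<38)&(hsv[...,1]>130)&(hsv[...,2]>100)
    k=np.zeros_like(m);x,y,w,h=box;k[y:y+h,x:x+w]=1;m&=k>0;v,u=np.nonzero(m);return np.array([u.mean(),v.mean()]),m.sum()
E
python3 - <<'E'
from h import *
s=arm.observe(); p,d=optics.get_image("wrist")
b,f=fitcyl("wrist",blue(p,(290,161,60,55)),[.487,-.305],.022,0,.034,s);print("boss",b,f)
e,f=fitcyl("wrist",blue(p,(305,0,40,36)),[.58,-.408],.012,0,.03,s);print("eye",e,f)
c,n=yellow(p,(300,125,40,35)); y=onz("wrist",c,.029,s);print("band",c,n,y)
print(np.linalg.norm(e-b),np.degrees(np.arctan2(*(e-b)[::-1])),np.linalg.norm(y[:2]-b))
print("eye hole",onz("wrist",[323,19.5],.03,s),"boss hole",onz("wrist",[319.5,184],.034,s))
M=tool(s);print(np.degrees(np.arctan2(M[1,2],M[0,2])))
E
```

```text
boss [ 0.48620809 -0.30465816] 0.0960635023489389Traceback (most recent call last):
  File "<stdin>", line 4, in <module>
  File "h.py", line 41, in fitcyl
    A=(cv2.resize(m,(m.shape[1]*K,m.shape[0]*K),interpolation=cv2.INTER_LINEAR)>.5).astype(np.uint8)
       ~~~~~~~~~~^^^^^^^^^^^^^^^^^^^^^^^^^^^^^^^^^^^^^^^^^^^^^^^^^^^^^^^^^^^^^^
cv2.error: OpenCV(4.12.0) /io/opencv/modules/imgproc/src/resize.cpp:4208: error: (-215:Assertion failed) !ssize.empty() in function 'resize'
```

```bash
sed -i 's/o=np.array(\[x-15,y-15\])/o=np.array([max(0,x-15),max(0,y-15)])/' h.py
python3 - <<'E'
from h import *
s=arm.observe(); p,d=optics.get_image("wrist")
b=np.array([.4862,-.3047])
e,f=fitcyl("wrist",blue(p,(305,0,40,36)),[.58,-.408],.012,0,.03,s);print("eye",e,f)
c,n=yellow(p,(300,125,40,35)); y=onz("wrist",c,.029,s);print("band",c,n,y)
print(np.linalg.norm(e-b),np.degrees(np.arctan2(*(e-b)[::-1])),np.linalg.norm(y[:2]-b))
print("eye hole",onz("wrist",[323,19.5],.03,s),"boss hole",onz("wrist",[319.5,184],.034,s))
M=tool(s);print(np.degrees(np.arctan2(M[1,2],M[0,2])))
u=(e-b)/np.linalg.norm(e-b);t=b+.0405*u;print(t)
for tt in (t,y[:2]): print(delta([*tt,.003],down(np.degrees(np.arctan2(u[1],u[0]))-90),s))
E
```

```text
eye [ 0.57946118 -0.40822382] 0.23834571635215995
band [319.80208333 141.57291667] 96 [ 0.51308134 -0.33491278  0.029     ]
0.13933710553054698 -47.98535997169277 0.040440307718642
eye hole [ 0.57963523 -0.40885713  0.03      ] boss hole [ 0.48693223 -0.30693673  0.034     ]
-136.49593267500785
[ 0.51330748 -0.33479044]
(array([137.7,  48.7,   0.8]), array([ 1.49, -0.  , -0.  ]))
(array([137.7,  48.6,   1.1]), array([ 1.49, -0.  , -0.  ]))
```

Emit:
send_rows([
  [[0, 20, 0.4, 1.4, 0, 0, 65], [10, 40, 0.9, 1.4, 0, 0, 65], [30, 48.6, 0.9, 1.4, 0, 0, 65], [60, 48.6, 0.9, 1.4, 0, 0, 65], [70, 48.6, 0.9, 1.4, 0, 0, 65], [70, 48.6, 0.9, 1.4, 0, 0, 65], [70, 48.6, 0.9, 1.4, 0, 0, 65], [70, 48.6, 0.9, 1.4, 0, 0, 65]],
])

```text
clock: 18.05
position: [0.5137, -0.3352, 0.0721]
ee_rot: [1.794, 0.688, -1.791]
force: [-0.5, -1.0, 0.2]
width: 0.651
```

```bash
python3 - <<'E'
from h import *
s=arm.observe(); p,d=optics.get_image("wrist"); cv2.imwrite("pics/w12.png",p[:,:,::-1])
print(s["position"].round(4),s["clock"],s["joints"].round(2),s["force"])
p,d=optics.get_image("side"); cv2.imwrite("pics/s12.png",cv2.resize(p[50:250,200:440,::-1],None,fx=3,fy=3))
print(delta([.5132,-.3348,.003],down(-138),s))
E
```

```text
[ 0.5137 -0.3352  0.0721] 18.05 [-0.12  0.79  0.99  1.82 -0.79  0.99 -1.2 ] [-0.50671589 -0.95720367  0.24403982]
(array([69.1, -0.8,  0.1]), array([ 0.1 , -0.03, -0.1 ]))
```

View pics/w12.png

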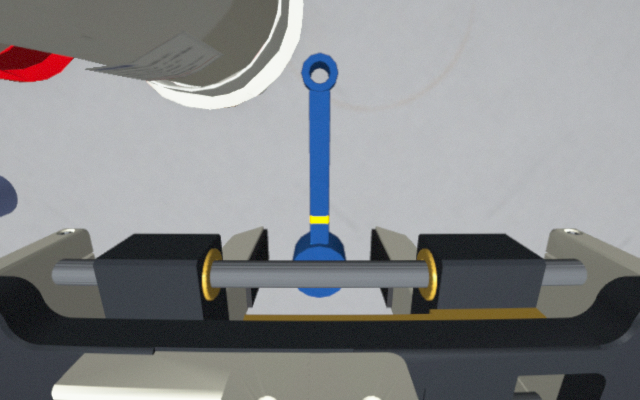

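View pics/s12.png

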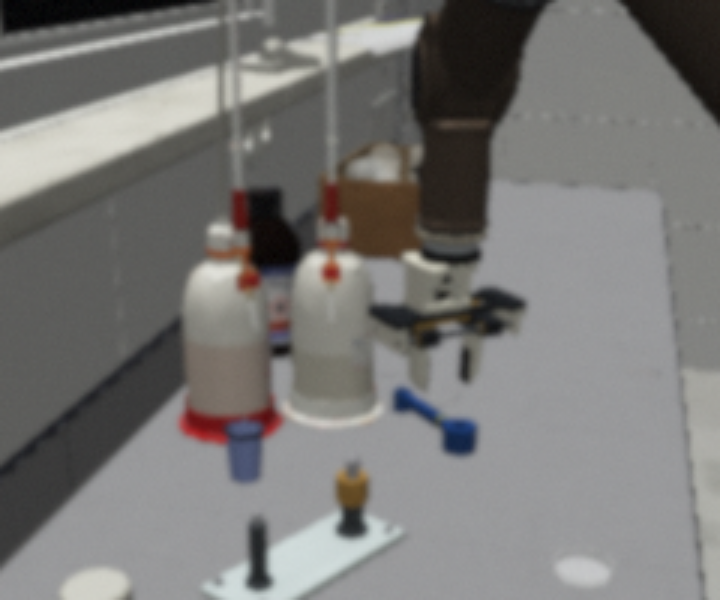

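```bash
python3 - <<'E'
from h import *
s=arm.observe(); p,d=optics.get_image("wrist")
c,n=yellow(p,(300,200,40,40)); y=onz("wrist",c,.029,s);print("band",c,n,y, delta([*y[:2],.0035],down(-138),s))
E
```

```text
band [319.16546763 218.98561151] 139 [ 0.51300004 -0.33490891  0.029     ] (array([68.3, -0.7,  0.5]), array([ 0.11, -0.04, -0.09]))
```

Emit:
send_rows([
  [[30, -0.5, 0, 0, 0, 0, 65], [50, -0.5, 0, 0, 0, 0, 60], [62, -0.5, 0, 0, 0, 0, 60], [68, -0.5, 0, 0, 0, 0, 60], [68, -0.5, 0, 0, 0, 0, 60], [68, -0.5, 0, 0, 0, 0, 60], [68, -0.5, 0, 0, 0, 0, 60], [68, -0.5, 0, 0, 0, 0, 60]],
])

```text
clock: 19.0
position: [0.5133, -0.3346, 0.0034]
ee_rot: [1.793, 0.689, -1.792]
force: [-1.1, 0.1, 0.6]
width: 0.599
```

Emit:
send_rows([
  [[0, 0, 0, 0, 0, 0, 30], [0, 0, 0, 0, 0, 0, 0], [0, 0, 0, 0, 0, 0, 0], [0, 0, 0, 0, 0, 0, 0], [0, 0, 0, 0, 0, 0, 0], [0, 0, 0, 0, 0, 0, 0], [0, 0, 0, 0, 0, 0, 0], [0, 0, 0, 0, 0, 0, 0]],
], grip_force=50)

```text
clock: 19.8
position: [0.5129, -0.3343, 0.0027]
ee_rot: [1.793, 0.69, -1.793]
force: [0.4, 0.9, -0.4]
width: 0.147
```

Emit:
send_rows([
  [[-5, 0, 0, 0, 0, 0, 0], [-15, 0, 0, 0, 0, 0, 0], [-30, 0, 0, 0, 0, 0, 0], [-50, 0, 0, 0, 0, 0, 0], [-60, 0, 0, 0, 0, 0, 0], [-60, 0, 0, 0, 0, 0, 0], [-60, 0, 0, 0, 0, 0, 0], [-60, 0, 0, 0, 0, 0, 0]],
])

```text
clock: 20.6
position: [0.5126, -0.3339, 0.062]
ee_rot: [1.793, 0.691, -1.794]
force: [0.1, -0.3, -3.4]
width: 0.148
```

```bash
python3 - <<'E'
from h import *
s=arm.observe(); p,d=optics.get_image("wrist"); cv2.imwrite("pics/w13.png",p[:,:,::-1])
print(s["position"].round(4),s["clock"],s["joints"].round(2),s["force"],s["width"])
p,d=optics.get_image("side"); cv2.imwrite("pics/s13.png",cv2.resize(p[120:240,280:400,::-1],None,fx=4,fy=4))
E
```

```text
[ 0.5126 -0.3339  0.062 ] 20.6 [-0.11  0.8   0.98  1.83 -0.8   0.98 -1.19] [ 0.07861008 -0.32304998 -3.37201502] 0.1478643505586828
```

View pics/w13.png

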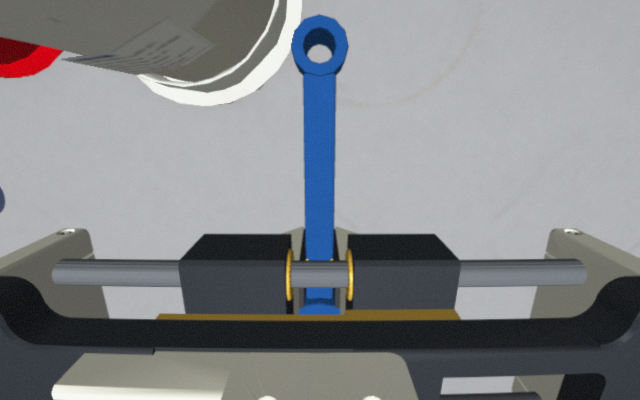

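View pics/s13.png

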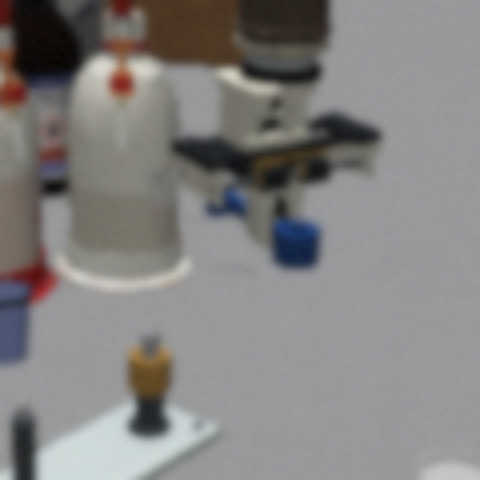

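Emit:
send_rows([
  [[-20, -10, -5, 0, 0, 0, 0], [-45, -30, -13, 0, 0, 0, 0], [-70, -55, -24, 0, 0, 0, 0], [-95, -80, -36, 0, 0, 0, 0], [-115, -105, -47, -4, 0, 0, 0], [-128, -128, -57, -10, 0, 0, 0], [-128, -128, -57, -17, 0, 0, 0], [-128, -128, -57, -24, 0, 0, 0]],
])

```text
clock: 21.5
position: [0.4694, -0.1999, 0.1907]
ee_rot: [1.505, 0.987, -1.504]
force: [-0.5, 0.3, -2.8]
width: 0.148
```

Emit:
send_rows([
  [[0, 0, 0, -7, 0, 0, 0], [0, 0, 0, -14, 0, 0, 0], [0, 0, 0, -21, 0, 0, 0], [0, 0, 0, -28, 0, 0, 0], [0, 0, 0, -35, 0, 0, 0], [0, 0, 0, -42, 0, 0, 0], [0, 0, 0, -49, 0, 0, 0], [0, 0, 0, -53, 0, 0, 0]],
])

```text
clock: 22.3
position: [0.4689, -0.2013, 0.1904]
ee_rot: [0.824, 1.41, -0.824]
force: [0.8, 0.5, -3.8]
width: 0.146
```

```bash
python3 - <<'E'
from h import *
s=arm.observe();M=tool(s)
print(s["position"].round(4),s["clock"],s["joints"].round(2),s["force"],s["width"],np.degrees(np.arctan2(M[1,2],M[0,2])))
a=np.radians(64.5);t=np.array([.5647,-.0448])+.0405*np.array([np.cos(a),np.sin(a)])
u=np.array([np.cos(a),np.sin(a)])
print(t,delta([*t,.19],down(-25.5),s),delta([*(t-.075*u),.19],down(-25.5),s))
E
```

```text
[ 0.4689 -0.2013  0.1904] 22.3 [-0.35  0.36  0.87  1.94 -0.33  0.98 -0.39] [ 0.79413012  0.49261779 -3.82260515] 0.14588039832293428 -60.65932226831684
[ 0.5821357 -0.0082453] (array([   0.4,  193.3, -112.8]), array([-3.516e+01, -4.000e-02,  1.000e-02])) (array([  0.4, 132. , -69.6]), array([-3.516e+01, -4.000e-02,  1.000e-02]))
```

Emit:
send_rows([
  [[0, 20, -21, -5, 0, 0, 0], [0, 40, -42, -11, 0, 0, 0], [0, 60, -63, -17, 0, 0, 0], [0, 80, -85, -23, 0, 0, 0], [0, 100, -107, -29, 0, 0, 0], [0, 120, -128, -35, 0, 0, 0], [0, 120, -128, -35, 0, 0, 0], [0, 120, -128, -35, 0, 0, 0]],
])

```text
clock: 23.1
position: [0.5117, -0.0308, 0.1903]
ee_rot: [0.354, 1.542, -0.355]
force: [-0.7, -0.6, -2.3]
width: 0.15
```

Emit:
send_rows([
  [[0, 0, 0, 0, 0, 0, 0], [0, 0, 0, 0, 0, 0, 0], [0, 0, 0, 0, 0, 0, 0], [0, 0, 0, 0, 0, 0, 0], [0, 0, 0, 0, 0, 0, 0], [0, 0, 0, 0, 0, 0, 0], [0, 0, 0, 0, 0, 0, 0], [0, 0, 0, 0, 0, 0, 0]],
])

```text
clock: 23.9
position: [0.512, -0.031, 0.1907]
ee_rot: [0.354, 1.542, -0.354]
force: [0.2, -0.3, -2.8]
width: 0.147
```

```bash
python3 - <<'E'
from h import *
s=arm.observe(); p,d=optics.get_image("wrist"); cv2.imwrite("pics/w14.png",p[:,:,::-1])
M=tool(s)
print(s["position"].round(4),s["clock"],s["joints"].round(2),np.degrees(np.arctan2(M[1,2],M[0,2])))
places("wrist",["pin_top","post_top","fixture"],s)
E
```

```text
[ 0.512  -0.031   0.1907] 23.9 [-0.57  0.33  0.68  1.93 -0.25  0.97 -0.22] -25.896846226671364
wrist pin_top 0.94 [380.6 188.1] [ 0.5643 -0.0444  0.102 ]
wrist post_top 0.93 [392.9  11.8] [0.6286 0.0788 0.094 ]
wrist fixture 0.97 [367.7 109.4] [0.5955 0.0149 0.    ]
wrist fixture 0.27 [371.9 177.6] [ 0.5684 -0.0602  0.    ]
```

View pics/w14.png

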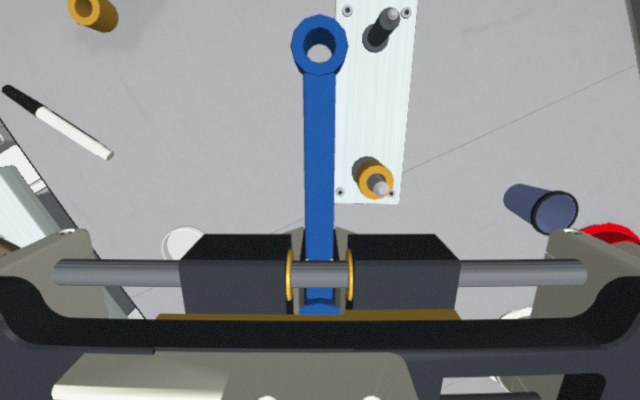

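```bash
python3 - <<'E'
from h import *
s=arm.observe(); p,d=optics.get_image("wrist");M=tool(s)
cv2.imwrite("pics/w15.png",cv2.resize(p[0:220,280:430,::-1],None,fx=2.7,fy=2.7,interpolation=cv2.INTER_CUBIC))
g=p.astype(int).min(2); hsv=cv2.cvtColor(p,cv2.COLOR_RGB2HSV)
# right plate edge: subpixel gradient
gr=cv2.GaussianBlur(cv2.cvtColor(p,cv2.COLOR_RGB2GRAY).astype(np.float32),(3,3),0)
pts=[]
for v in range(25,185,3):
    x0=int(417-(v/203)*16); row=np.diff(gr[v,x0-8:x0+9]); k=row.argmin()
    w=-np.clip(row[max(0,k-2):k+3],None,0); pts.append([x0-8+max(0,k-2)+(w*np.arange(len(w))).sum()/w.sum()+.5,v])
W=np.array([onz("wrist",q,.012,s)[:2] for q in pts])
c=np.median(W,0); 
for it in range(3):
    m=W.mean(0);u=np.linalg.svd(W-m)[2][0];r=(W-m)@np.array([-u[1],u[0]]);W=W[abs(r)<max(.0006,2*r.std())]
u*=np.sign(u[1]);print("edge dir",np.degrees(np.arctan2(u[1],u[0])),len(W),r.std())
n=np.array([-u[1],u[0]]);pin=np.array([.5645,-.0446]);print("edge dist to pin",(m-pin)@n)
# rocker model eye
t=np.linspace(0,2*np.pi,100)
for dy in (97,99.5,102):
  for x in(3,-27):
    P=s["position"]+np.stack([0*t+x/1e3,dy/1e3+.012*np.sin(t),.012*np.cos(t)],1)@M.T
    a=proj("wrist",P,s);print(dy,x,a.min(0).round(1),a.max(0).round(1))
b=blue(p,(270,0,85,75));print(cv2.boundingRect(cv2.findNonZero(b[:70].astype(np.uint8))))
E
```

```text
edge dir 62.835112945394265 54 0.00024968014065984446
edge dist to pin -0.042264273546141116
97 3 [296.   38.9] [343.2  89.3]
97 -27 [290.5  20.7] [348.9  83.6]
99.5 3 [295.9  33.5] [343.3  84.3]
99.5 -27 [290.4  13.8] [349.   77.3]
102 3 [295.8  28. ] [343.3  79.1]
102 -27 [290.2   6.9] [349.2  70.9]
(291, 15, 57, 55)
```

View pics/w15.png

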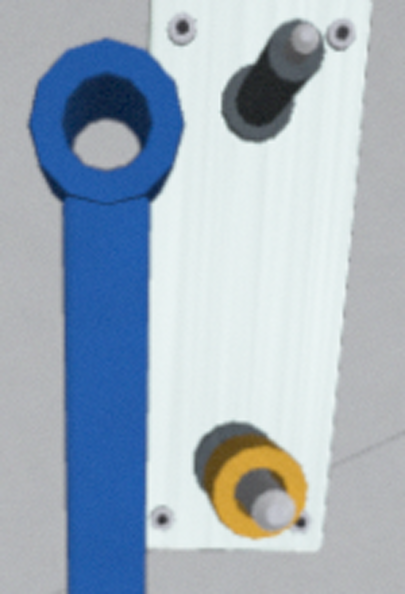

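```bash
cat >> h.py <<'E'
def cloud(n,d,mask,s=None):
    c,Rm,pos=campose(n,s); v,u=np.nonzero(mask&(d>0))
    q=cv2.undistortPoints(np.stack([u,v],-1).reshape(-1,1,2).astype(float),c["camera_matrix"],c["D"])[:,0]
    return pos+(np.c_[q[:,0],-q[:,1],-np.ones(len(q))]*d[v,u][:,None])@Rm.T
def rocker(s,p,d):
    M=tool(s)
    W=(cloud("wrist",d,blue(p,(308,90,24,140)),s)-s["position"])@M*1000
    k=W[:,0]<-20; W=W[k]
    a=np.polyfit(W[:,1],W[:,0],1); b=np.polyfit(W[:,1],W[:,2],1)
    print("bar: x=",a,"tilt deg",np.degrees(np.arctan(a[0])),"z=",b,"yaw deg",np.degrees(np.arctan(b[0])),len(W),"x at 0",np.polyval(a,0))
    W=(cloud("wrist",d,blue(p,(285,10,70,65)),s)-s["position"])@M*1000; k=abs(W[:,0]-np.percentile(W[:,0],20))<3; print("eye top",W[k].mean(0),k.sum())
E
python3 - <<'E'
from h import *
s=arm.observe(); p,d=optics.get_image("wrist");rocker(s,p,d);print(tool(s).round(3))
a=np.radians(62.7);u=np.array([np.cos(a),np.sin(a)]);pin=np.array([.5644,-.0445]);t=pin+.0402*u
print(t,delta([*t,.1605],down(-27.3),s))
E
```

```text
bar: x= [-2.80886438e-03 -2.69640567e+01] tilt deg -0.1609356511474579 z= [ 0.00032759 -0.1142848 ] yaw deg 0.018769345364156215 3350 x at 0 -26.964056694789655
eye top [-27.83985545  99.7486593   -0.3433972 ] 1878
[[ 0.     0.437  0.9  ]
 [ 0.     0.9   -0.437]
 [-1.     0.     0.   ]]
[ 0.58283771 -0.00877759] (array([30.2, 50.9, 54.1]), array([ 1.41,  0.  , -0.  ]))
```

Emit:
send_rows([
  [[0, 10, 11, 0.5, 0, 0, 0], [0, 20, 22, 1, 0, 0, 0], [0, 30, 33, 1.4, 0, 0, 0], [5, 40, 44, 1.4, 0, 0, 0], [15, 51, 54, 1.4, 0, 0, 0], [30, 51, 54, 1.4, 0, 0, 0], [30, 51, 54, 1.4, 0, 0, 0], [30, 51, 54, 1.4, 0, 0, 0]],
])

```text
clock: 25.0
position: [0.5825, -0.0089, 0.1604]
ee_rot: [0.373, 1.539, -0.374]
force: [-0.0, 0.8, -3.3]
width: 0.149
```

Emit:
send_rows([
  [[6, 0, 0, 0, 0, 0, 0], [12, 0, 0, 0, 0, 0, 0], [18, 0, 0, 0, 0, 0, 0], [24, 0, 0, 0, 0, 0, 0], [30, 0, 0, 0, 0, 0, 0], [34, 0, 0, 0, 0, 0, 0], [34, 0, 0, 0, 0, 0, 0], [34, 0, 0, 0, 0, 0, 0]],
])

```text
clock: 25.8
position: [0.5829, -0.0088, 0.1267]
ee_rot: [0.374, 1.538, -0.374]
force: [1.0, -0.2, -3.3]
width: 0.149
```

```bash
python3 - <<'E'
from h import *
s=arm.observe(); p,d=optics.get_image("wrist");rocker(s,p,d); cv2.imwrite("pics/w16.png",p[:,:,::-1])
print(s["position"].round(4),s["clock"],s["force"],s["width"])
print(delta([.5829,-.0086,.1245],down(-27.3),s))
places("wrist",["pin_top","post_top"],s)
p,d=optics.get_image("side"); cv2.imwrite("pics/s16.png",cv2.resize(p[150:270,230:370,::-1],None,fx=5,fy=5,interpolation=cv2.INTER_CUBIC))
E
```

```text
bar: x= [-1.79056018e-03 -2.69811426e+01] tilt deg -0.10259143161611968 z= [ 0.00061669 -0.1216311 ] yaw deg 0.035333601028620404 3346 x at 0 -26.981142578018016
eye top [-27.82168683  99.73304386  -0.31424503] 1873
[ 0.5829 -0.0088  0.1267] 25.8 [ 0.99802666 -0.22705696 -3.29819154] 0.1490368691225681
(array([ 2.2,  0.2, -0. ]), array([-0., -0.,  0.]))
wrist post_top 0.7 [319.3  68.1] [0.6284 0.0797 0.094 ]
```

View pics/w16.png

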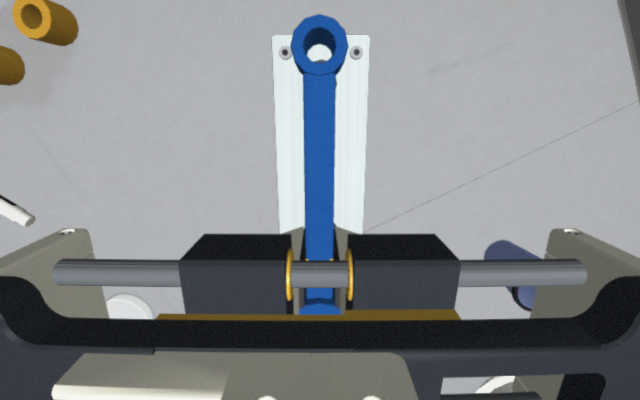

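View pics/s16.png

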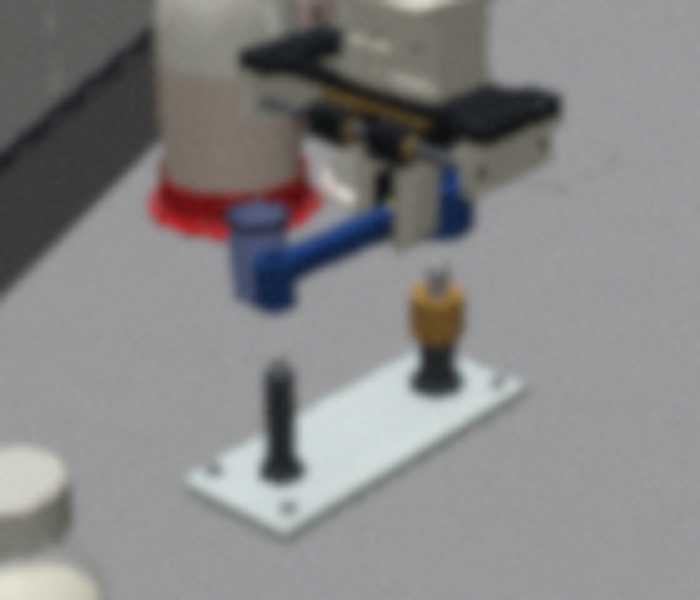

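```bash
python3 - <<'E'
from h import *
s=arm.observe(); p,d=optics.get_image("wrist");M=tool(s)
gr=cv2.GaussianBlur(cv2.cvtColor(p,cv2.COLOR_RGB2GRAY).astype(np.float32),(3,3),0)
def edge(l,sgn,z):
    pts=[]
    for v in range(80,225,3):
        x0=int(l(v)); row=sgn*np.diff(gr[v,x0-6:x0+7]);k=row.argmax();a=max(0,k-2);w=np.clip(row[a:k+3],0,None)
        pts.append([x0-6+a+(w*np.arange(len(w))).sum()/w.sum()+.5,v])
    W=np.array([(onz("wrist",q,z,s)-s["position"])@M*1000 for q in pts])[:,1:]
    for i in range(4):
        f=np.polyfit(W[:,0],W[:,1],1);r=W[:,1]-np.polyval(f,W[:,0]);W=W[abs(r)<max(.5,2*r.std())]
    print(np.degrees(np.arctan(f[0])),np.polyval(f,-40.5),np.polyval(f,99.5),len(W),r.std())
edge(lambda v:273+(v-37)/195*7,1,.012);edge(lambda v:370-(v-37)/195*7,-1,.012)
cv2.imwrite("pics/w17.png",cv2.resize(p[0:240,250:390,::-1],None,fx=2.4,fy=2.4,interpolation=cv2.INTER_CUBIC))
for q in ([285,52],[356,52]): print((onz("wrist",q,.016,s)-s["position"])@M*1000)
E
```

```text
-0.03327636196171026 -40.13119777789252 -40.21250727813904 49 0.18016992865066672
-0.13975800544484507 42.44108859404529 42.09959468761799 49 0.17532652805750948
[110.98579926 123.25388908 -28.93172781]
[111.00682641 123.22115595  30.8083957 ]
```

View pics/w17.png

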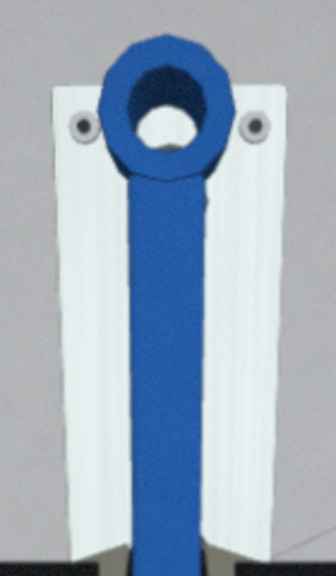

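```bash
python3 - <<'E'
from h import *
s=arm.observe();M=tool(s);t=np.linspace(0,2*np.pi,60)
print("end",(onz("wrist",[320,36.3],.012,s)-s["position"])@M*1000)
for y in(97.5,99.5,101.5):
    P=s["position"]+np.stack([0*t+(s["position"][2]-.094)*1e3,y+4*np.sin(t),4*np.cos(t)],1)/1e3@M.T
    a=proj("wrist",P,s);print(y,a.min(0),a.max(0))
E
```

```text
end [114.98552106 136.22633573   0.52660107]
97.5 [312.91941909  64.59904791] [326.10100136  78.63746047]
99.5 [312.90055444  61.04415863] [326.11764773  75.15299944]
101.5 [312.881653    57.47162111] [326.13430935  71.65095193]
```

Emit:
send_rows([
  [[0.5, 0, 0.3, 0, 0, 0, 0], [1, 0, 0.7, 0, 0, 0, 0], [1.5, 0, 0.7, 0, 0, 0, 0], [2, 0, 0.7, 0, 0, 0, 0], [2, 0, 0.7, 0, 0, 0, 0], [2, 0, 0.7, 0, 0, 0, 0], [2, 0, 0.7, 0, 0, 0, 0], [2, 0, 0.7, 0, 0, 0, 0]],
])

```text
clock: 26.85
position: [0.5834, -0.009, 0.1247]
ee_rot: [0.374, 1.538, -0.374]
force: [-0.6, -0.1, -2.6]
width: 0.147
```

Emit:
send_rows([
  [[0, 0, 0, 0, 0, 0, 0], [0, 0, 0, 0, 0, 0, 0], [0, 0, 0, 0, 0, 0, 0], [0, 0, 0, 0, 0, 0, 0], [0, 0, 0, 0, 0, 0, 0], [0, 0, 0, 0, 0, 0, 0], [0, 0, 0, 0, 0, 0, 0], [0, 0, 0, 0, 0, 0, 0]],
])

```text
clock: 27.65
position: [0.5835, -0.009, 0.1247]
ee_rot: [0.374, 1.538, -0.374]
force: [0.0, -0.4, -2.4]
width: 0.146
```

```bash
python3 - <<'E'
from h import *
s=arm.observe(); p,d=optics.get_image("wrist");rocker(s,p,d)
print(s["position"].round(4),s["clock"],s["force"],s["width"],np.abs(s["dq"]).max(),tool(s)[:,0].round(4))
p,d=optics.get_image("side"); cv2.imwrite("pics/s18.png",cv2.resize(p[150:270,230:370,::-1],None,fx=5,fy=5,interpolation=cv2.INTER_CUBIC))
places("side",["milk_bottle","sample_cup","rocker_bore","pin_top"],None,dict(rocker_bore=.122))
optics.get_image("top");places("top",["milk_bottle","sample_cup"])
E
```

```text
bar: x= [-2.13486473e-03 -2.69466528e+01] tilt deg -0.12231855325047544 z= [ 0.00043298 -0.10981262] yaw deg 0.024807640066455222 3344 x at 0 -26.94665275164838
eye top [-27.81269857  99.75346333  -0.31684916] 1871
[ 0.5835 -0.009   0.1247] 27.65 [ 0.04955839 -0.35417745 -2.44393085] 0.14633977953550634 0.001976229348142109 [ 1.e-04  0.e+00 -1.e+00]
side milk_bottle 0.73 [235.9 290. ] [0.6922 0.2882 0.    ]
side sample_cup 0.73 [280.  209.7] [ 0.7257 -0.1535  0.    ]
side rocker_bore 0.72 [314.4 195.3] [ 0.5745 -0.0459  0.122 ]
side rocker_bore 0.18 [278.8 209.4] [0.6496 0.072  0.122 ]
side pin_top 0.87 [318.1 201.2] [ 0.5632 -0.0485  0.102 ]
top milk_bottle 0.66 [199.7 152.3] [0.6866 0.2965 0.    ]
top sample_cup 0.5 [356.7 143.7] [ 0.7226 -0.1516  0.    ]
```

View pics/s18.png

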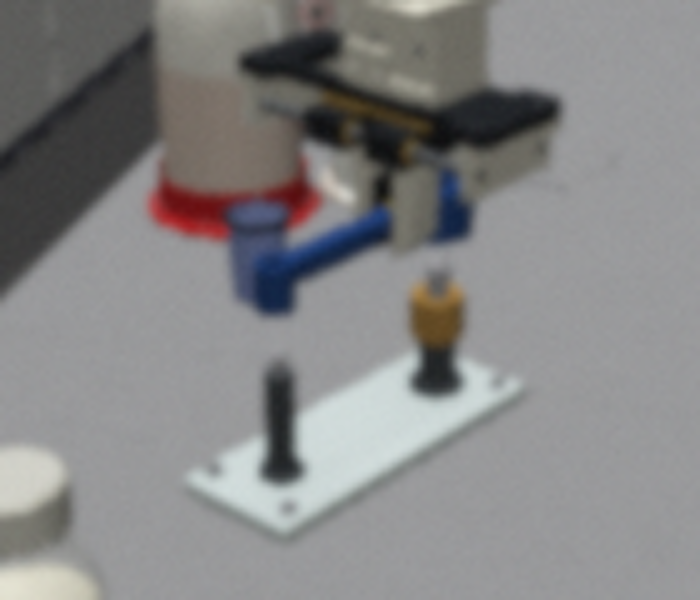

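```bash
python3 - <<'E'
from h import *
s=arm.observe();M=tool(s)
a=np.radians(62.7);u=np.array([np.cos(a),np.sin(a)])
T=lambda x,y,z:s["position"]+M@np.array([x,y,z])/1e3
pin=np.array([.5644,-.0445])
f=lambda P:((proj("side",P)-[230,150]+.5)*5).round(0)
print("eye bottom/top",f(T(2.5,99.5,-.2)),f(T(-27.5,99.5,-.2)))
print("boss bottom/top",f(T(2.5,-40.5,-.2)),f(T(-31.5,-40.5,-.2)))
P2=[*(pin+.14*u)]
print("post top, base",f([*P2,.094]),f([*P2,.012]));print("pin top, base",f([*pin,.102]),f([*pin,.012]))
t=np.linspace(0,2*np.pi,100)
for y,r,x in((-40.5,22,2.5),(-40.5,22,-31.5),(99.5,12,2.5),(99.5,12,-27.5)):
    q=f(np.array([T(x,y+r*np.sin(k),r*np.cos(k)-.2) for k in t]));print(y,x,q.min(0),q.max(0))
E
```

```text
eye bottom/top [[278. 309.]] [[276. 261.]]
boss bottom/top [[440. 231.]] [[440. 180.]]
post top, base [[279. 354.]] [[283. 477.]]
pin top, base [[440. 261.]] [[438. 387.]]
-40.5 2.5 [404. 216.] [476. 246.]
-40.5 -31.5 [404. 166.] [477. 195.]
99.5 2.5 [256. 299.] [299. 319.]
99.5 -27.5 [254. 252.] [298. 270.]
```

```bash
python3 - <<'E'
from h import *
s=arm.observe();M=tool(s)
a=np.radians(62.7);u=np.array([np.cos(a),np.sin(a)]);pin=np.array([.5644,-.0445])
T=lambda x,y,z:s["position"]+M@np.array([x,y,z])/1e3
p,_=optics.get_image("side");k=10
im=cv2.resize(p[175:235,265:345,::-1],None,fx=k,fy=k,interpolation=cv2.INTER_CUBIC)
f=lambda P:((proj("side",P)-[265,175]+.5)*k-.5).round().astype(np.int32)
t=np.linspace(0,2*np.pi,60)
for y,r,x in((-40.5,22,2.5),(-40.5,22,-31.5),(99.5,12,2.5),(99.5,12,-27.5)):
    cv2.polylines(im,[f(np.array([T(x,y+r*np.sin(q),r*np.cos(q)-.2) for q in t]))],True,(0,255,255),1)
for c,r,z in((pin,.0035,.102),(pin,.007,.097),(pin,.017,.08),(pin,.017,.05),(pin+.14*u,.004,.094),(pin+.14*u,.009,.08)):
    cv2.polylines(im,[f(np.stack([c[0]+r*np.cos(t),c[1]+r*np.sin(t),0*t+z],1))],True,(0,0,255),1)
cv2.imwrite("pics/s19.png",im)
E
```

```text
(no output)
```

View pics/s19.png

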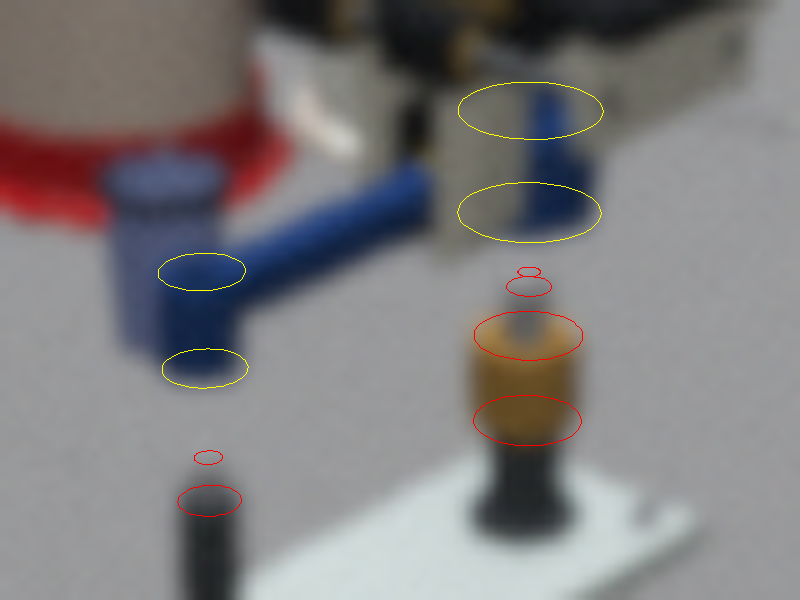

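```bash
python3 - <<'E'
from cell import arm
print(arm.sign_off()); s=arm.observe();print(s["clock"],s["position"],s["width"],s["force"])
E
```

```text
the job is handed in; nothing more can be done
None
the job is handed in; nothing more can be done
```

The job is handed in. The brass spacer is down on the pin's shoulder and released. The rocker is held at its yellow band, level and still, about 2 cm above the pivot pin.

- **Spacer:** I took the leftmost of the three look-alikes and lowered it over the pin until I felt about 5 N of contact. After letting go, both the wrist and side pictures showed it seated and centred on the pin.
- **Rocker hold:**
  - The grip was steady and the arm was at rest, with the underside at roughly z = 0.122 m against a pin top at 0.102 m.
  - Tilt measured from depth was about 0.1°.
  - The wrist force showed only the rocker's weight.
- **Centring over the posts:** The checks disagreed by about 1–2 mm across and 1–3 mm along the bracket, depending on the cue used. One cue, the plate's far end, differed by about 3 mm; the direct pin and dowel sightings did not agree with it, so I set it aside. I settled on a middle value, and the final side view fitted it to about 1 mm. That is near the calibration limit.
- **Bystanders:** The milk bottle and lilac cup were found where they started, within the detector's scatter of under 1 cm.
- **Time:** About 28 s of the 64 s allowed.

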